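Lay out slab glass on the board and weight it down

TASK

Finish the glass layout on the white board, lying flat with about 25 mm between neighbours: the square slab midway between the roundel and the triangle glued there, with its sides square to the batten; the long bar centred behind the triangle (on the batten side) and parallel to the batten; the hexagon straight in front of the roundel (the side away from the batten). Once the square is in place, put the steel weight upright on its middle. Set everything down gently, without letting anything drop, let go of it all, and leave the loose triangular offcut and the jar where they are.

Things in the scene. Friction and masses are not known exactly. Their poses are not given: they have to be found in the camera images.
- board: White paper-faced layout board, 280 x 280 mm, 12 mm thick, fixed to the table, with a wooden batten (24 mm wide, standing 18 mm above the paper, inner face at x = +110 mm) along its far edge. Origin: centre of its underside; the paper is at z = +12 mm. x points to the batten (behind), y to the left along the batten. It lies at a different place and yaw (up to 0.25 rad) at each start.
- roundel: Round slab of amber glass, 56 mm diameter, 22 mm thick, fixed on the board at board x = -20 mm, y = +76 or -76 mm (it swaps places with the triangle). Origin: centre of its underside, on the paper. Its axes are parallel to the board's.
- triangle: Equilateral triangular slab of amber glass, corners 40 mm from its centre, 22 mm thick, fixed on the board on the other side from the roundel (the two centres 152 mm apart). One flat side, 20 mm from the centre, faces the batten; one corner points away from it. Origin: centre of its underside, on the paper. Its axes are parallel to the board's.
- square: Loose square slab of amber glass, 46 x 46 x 22 mm, about 0.12 kg, sides along its x and y. Origin: centre of its underside. Like all six loose things it starts on the table, at one of six places shuffled among them, in a row of three left and a row of three right of the board, neighbours in a row (along world x) about 110 mm apart centre to centre; its yaw is within 0.4 rad of 0.
- bar: Loose long bar of amber glass, 90 mm along its x, 30 mm along its y, 22 mm high, about 0.15 kg. Origin: centre of its underside; yaw at the start within 0.4 rad of 0.
- hexagon: Loose regular hexagonal slab of amber glass, 44 mm across flats, 22 mm thick, about 0.09 kg. Flat sides face its +x and -x (and every 60 degrees from there); corners lie on its y axis. Origin: centre of its underside; yaw at the start within 0.4 rad of 0.
- weight: Loose round dark steel weight, about 0.32 kg, 50 mm tall: a foot 42 mm in diameter and 24 mm high, a 16 mm neck, and on top a grip knob 24 mm in diameter from 32 to 50 mm above the underside. Origin: centre of its underside, z up its axis.
- offcut: Loose triangular offcut of amber glass, corners 30 mm from its centre, 22 mm thick, in one of the six places on the table. Not to be used or moved. Origin: centre of its underside.
- jar: Loose small clear glass jar with a steel cap, 42 mm diameter, 56 mm tall, in one of the six places on the table. Not to be moved. Origin: centre of its underside.
Things that resemble listed ones, but are neither listed nor needed, are in the scene too. What is shaped like the bar but turquoise is not meant. Leave any pink look-alike of the square alone.

How it is judged:
By the outcome, as a careful person would: the job done as asked, in the order asked, and still so for the second after the job is handed in, with the robot touching nothing.
It also fails if it takes over 109 s, if anything falls off the work surface, if the arm or the gripper's body presses on something with over 40 N, if the wrist force passes 120 N, or if a joint passes its speed limit or range.

ROBOT

A 7-joint arm with a two-finger parallel gripper is mounted at the origin on the work surface. World frame = base frame: x ahead of the robot, y to its left, z up, the work surface at z = 0. Lengths are in m, angles in degrees, forces in N, time in s.
With the tool pointing down it reaches from about 0.425 to 0.875 m from the base axis. Payload 4.7 kg.
Tool frame: the origin (TCP) lies on the centre line of the jaws, within the pads' length; the fingertips stand 8 mm ahead of it and the grasp point (between the pads) lies 11 mm behind it; z points along the fingers, y is the line along which they close (so a half turn about z gives the same grasp; the last joint's range is limited). The gripper opens to 87 mm and grips with 3 to 60 N. Pads are 19 mm wide; open, the fingers measure 117 mm over their backs; the gripper's body (75 mm by 190 mm) begins 51 mm behind the grasp point.
Start: joints at [-69.609, 18.392, -4.016, 83.108, 1.295, 78.541, -3.26], TCP at [0.218, 0.612, 0.231] pointing down, gripper open.
Joint ranges: [-163.93, 163.93], [-17.29, 119.83], [-79.2, 71.16], [3.27, 140.29], [-89.18, 269.18], [5.43, 117.66], [-154.24, 154.24]. Speed limits (degrees/s): [147.25, 147.25, 180, 180, 180, 180, 180].

INTERFACE

Orientations are given as a 3x3 rotation matrix whose columns are the frame's x, y, z axes.
In Python, from rig import bot gives the robot as it stands.
- The arm moves only by the tool servo_tool, never from a script. Its arguments are lists of equal length, an entry for each row: "translation": the shift along the tool's x, y, z in m, a list of three; "rot": the turn, a rotation vector about the tool's x, y, z in rad, a list of three; "gripper": the finger opening in m, from 0 to 0.087. In form: {"translation": [[x, y, z], ...], "rot": [[ax, ay, az], ...], "gripper": [gripper, ...]}. A call has 1 to 5 rows; each row is the pose to reach, as a shift and turn from the pose commanded when the call began, along the tool's axes at that moment; what a row does not reach only later rows make up. A row lasts 1/12 s, in which the tool goes at most 41.7 mm and 7.16 degrees, less where a joint would pass 70% of its speed; a pose out of reach is approached as far as the arm can. A call with a gripper value outside its range is refused whole. The fingers move at their own pace and stop on an object; "force" is the grip in N (left out, the last holds). Time passes only in rows, so rows that repeat a pose let the fingers close. It gives the time, the measured TCP pose, the force, the opening and the grip force at its end, in the units of the state.
- bot.state(): the state, without advancing time (a new reading comes with each control period).
- bot.capture(name): name is "scene" or "side" or "wrist"; returns a dict with "color" (480x640x3 uint8, blue, green, red), "intrinsics" (3x3 intrinsics, pixels), "R" (3x3) and "t" (3): a world point X has camera coordinates R X + t; the wrist camera has in their place "T_tool_cam" (4x4, takes a point from camera to tool coordinates, whose origin is the TCP and whose axes are the flange's). Camera axes: x right, y down, z forward; pixel columns grow to the right and rows downward; lengths in m; the calibration is good to about 2 mm. A picture is of the moment at which its call begins: read the wrist's pose just before it. There is no depth.
- bot.job_done(): hands the job in; it is judged then, once.
The state is a dict: "time_s": time; "qpos": joint angles; "joint_vel": joint speeds; "joint_torque": joint torques, N m; "ee_pos": TCP position; "ee_rot": TCP orientation; "contact_force": force on the tool from outside, world axes, zero at the start; "moment": the same for the moment, N m; "grip_width": finger opening in m; "grip_force": force on a finger pad.
Only numpy, scipy, OpenCV 4.12 (cv2) and the standard library are available. Lean on these libraries where they do the work, as an engineer would, in place of code of your own. Each camera call takes 0.05 s, during which the arm holds its last target. There are 200 camera calls.

## Working session

There is one attempt and no reset: what is moved stays moved. The work goes in short steps, Python scripts to look and compute and a tool call to move; the robot and the scene stay as the last step left them, time stands still between calls to the robot, and variables do not carry over. Pictures are saved under pics/ and viewed, at most 14 in all, crops included, and the job is handed in when it is done.

Besides the shell and the picture viewer there is one more tool, called as a command line: name --argument value ..., lists and objects as JSON in quotes. servo_tool: Moves the arm, as the interface text tells. Its arguments: {"type":"object","properties":{"translation":{"type":"array"},"rot":{"type":"array"},"gripper":{"type":"array"},"force":{"type":"number"}},"required":["translation","rot","gripper"]}

```bash
ls; mkdir -p pics; python3 - <<'E'
from rig import bot
import cv2,numpy as np
s=bot.state();print(s)
for n in("scene","side","wrist"):
    c=bot.capture(n);cv2.imwrite(f"pics/{n}0.png",c["color"])
    print(n,{k:np.round(v,4).tolist() for k,v in c.items() if k!="color"})
E
```

```text
pics
{'time_s': 0.0, 'qpos': array([-69.60867905,  18.43787074,  -4.01639157,  83.17451994,
         1.29509178,  78.54168966,  -3.26061434]), 'joint_vel': array([-0.09425945, -0.053805  ,  0.05354917,  0.02730988,  0.04590891,
        0.10804741, -0.01446757]), 'joint_torque': array([-2.96772059e-04, -4.91269076e+01, -4.03943919e-01, -3.12532103e+01,
       -6.37527765e-02,  4.36415698e-02,  1.59732731e-04]), 'ee_pos': array([0.21772448, 0.61187595, 0.22947845]), 'ee_rot': array([[-9.42166564e-01,  3.35144551e-01, -5.43985553e-04],
       [ 3.35144978e-01,  9.42164806e-01, -1.82247488e-03],
       [-9.82684838e-05, -1.89938893e-03, -9.99998191e-01]]), 'contact_force': array([ 1.05429963,  0.5715779 , -0.21204288]), 'moment': array([-0.01068902, -0.00501899, -0.01322885]), 'grip_force': 0.0, 'grip_width': 0.08662633173232585}
scene {'intrinsics': [[516.6047, 0.0, 318.1113], [0.0, 516.6047, 235.502], [0.0, 0.0, 1.0]], 'R': [[-0.2886, 0.9574, -0.0124], [0.7243, 0.2099, -0.6568], [-0.6262, -0.1985, -0.754]], 't': [0.2034, -0.3212, 1.5115]}
side {'intrinsics': [[444.2738, 0.0, 324.9475], [0.0, 444.2738, 249.2499], [0.0, 0.0, 1.0]], 'R': [[-0.8913, -0.4535, 0.0043], [-0.3053, 0.5929, -0.7451], [0.3353, -0.6655, -0.6669]], 't': [0.4291, 0.2213, 0.6572]}
wrist {'intrinsics': [[427.1769, 0.0, 321.0868], [0.0, 427.1769, 244.3737], [0.0, 0.0, 1.0]], 'T_tool_cam': [[-0.0001, -0.9694, -0.2454, 0.0665], [1.0, 0.0, -0.0006, -0.0016], [0.0006, -0.2454, 0.9694, -0.1533], [0.0, 0.0, 0.0, 1.0]]}
```

View pics/scene0.png

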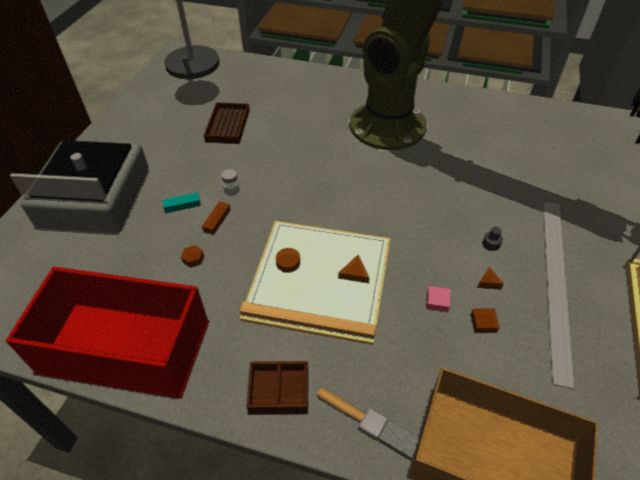

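View pics/side0.png

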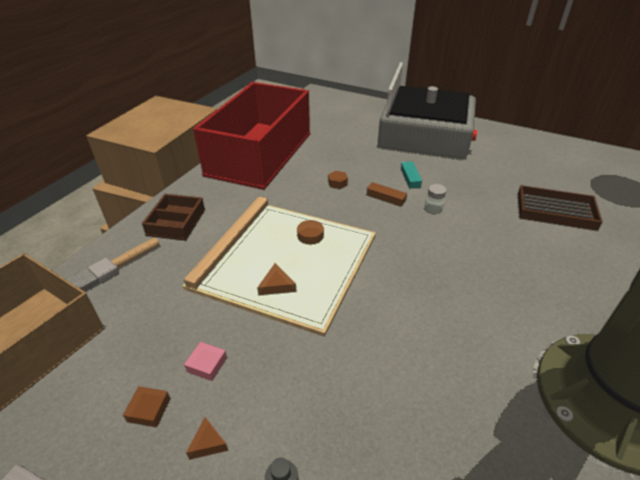

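```bash
cat > h.py <<'E'
import cv2,numpy as np
from rig import bot
def shot(n,fn=None):
    s=bot.state();c=bot.capture(n)
    if n=="wrist":
        T=np.array(c["T_tool_cam"]);Rt=np.array(s["ee_rot"])
        Rw=Rt@T[:3,:3];o=Rt@T[:3,3]+s["ee_pos"]
    else:
        Rw=np.array(c["R"]).T;o=-Rw@np.array(c["t"])
    if fn: cv2.imwrite("pics/"+fn,c["color"])
    return c["color"],np.array(c["intrinsics"]),Rw,o,s
def ray(uv,K,Rw,o,z):
    uv=np.atleast_2d(uv).astype(float)
    d=np.c_[uv,np.ones(len(uv))]@np.linalg.inv(K).T@Rw.T
    return (o+d*((z-o[2])/d[:,2])[:,None])[:,:2]
def proj(X,K,Rw,o):
    p=(np.atleast_2d(X)-o)@Rw@K.T
    return p[:,:2]/p[:,2:]
def amber(im,vmin=40):
    h=cv2.cvtColor(im,cv2.COLOR_BGR2HSV)
    return cv2.inRange(h,(3,165,vmin),(16,255,255))
def contours(m,amin=60):
    return [c for c in cv2.findContours(m,cv2.RETR_EXTERNAL,cv2.CHAIN_APPROX_NONE)[0] if cv2.contourArea(c)>amin]
E
python3 - <<'E'
from h import *
im,K,R,o,s=shot("scene")
print(o)
for c in contours(amber(im)):
    a=cv2.contourArea(c);m=cv2.moments(c);uv=[m["m10"]/a,m["m01"]/a]
    if a<1500: print(np.round(uv),a,ray(uv,K,R,o,.015).round(3))
for n,uv,z in[("weight",(493,240),.02),("jar",(230,182),.03),("pink",(438,298),.02),("turq",(182,202),.02)]: print(n,ray(uv,K,R,o,z).round(3))
for uv in[(278,223),(391,237),(376,330),(242,313)]: print("brd",ray(uv,K,R,o,.02).round(3))
E
```

```text
[1.23776706 0.17277721 0.93130387]
[515. 461.] 108.0 [[0.869 0.398]]
[480. 453.] 229.0 [[0.873 0.342]]
[550. 463.] 562.5 [[0.856 0.456]]
[440. 450.] 1018.5 [[0.888 0.274]]
[561. 419.] 293.0 [[0.772 0.474]]
[478. 413.] 1207.5 [[0.804 0.33 ]]
[485. 319.] 424.5 [[0.598 0.326]]
[491. 279.] 203.5 [[0.491 0.329]]
[354. 271.] 388.0 [[0.554 0.039]]
[288. 259.] 384.0 [[ 0.565 -0.114]]
[192. 254.] 252.0 [[ 0.612 -0.33 ]]
[216. 216.] 321.5 [[ 0.486 -0.327]]
[214. 123.] 64.0 [[ 0.146 -0.484]]
[241. 122.] 77.0 [[ 0.12  -0.411]]
[496.  46.] 1276.0 [[-0.517  0.268]]
[437.  39.] 93.0 [[-0.514  0.067]]
[369.  24.] 62.0 [[-0.554 -0.185]]
[308.  20.] 1055.0 [[-0.526 -0.41 ]]
[514.   6.] 306.5 [[-0.837  0.312]]
weight [[0.382 0.325]]
jar [[ 0.379 -0.333]]
pink [[0.578 0.226]]
turq [[ 0.469 -0.425]]
brd [[ 0.47  -0.171]]
brd [[0.438 0.097]]
brd [[0.69  0.118]]
brd [[ 0.729 -0.157]]
```

servo_tool --translation '[[-0.036,-0.018,0],[-0.072,-0.036,0],[-0.108,-0.055,0],[-0.144,-0.073,0],[-0.178,-0.0915,0]]' --rot '[[0,0,-0.08],[0,0,-0.16],[0,0,-0.24],[0,0,-0.342],[0,0,-0.342]]' --gripper '[0.087,0.087,0.087,0.087,0.087]'

```text
time_s: 0.62
ee_pos: [0.3563, 0.4647, 0.2304]
ee_rot: [[-1.0, -0.004, 0.0], [-0.004, 1.0, -0.0], [-0.0, -0.0, -1.0]]
contact_force: [1.1, 1.3, 0.4]
grip_width: 0.087
grip_force: 0.0
```

servo_tool --translation '[[-0.026,-0.028,0],[-0.052,-0.056,0],[-0.078,-0.084,0],[-0.104,-0.112,0],[-0.13,-0.14,0]]' --rot '[[0,0,0],[0,0,0],[0,0,0],[0,0,0],[0,0,0]]' --gripper '[0.087,0.087,0.087,0.087,0.087]'

```text
time_s: 1.03
ee_pos: [0.4859, 0.3249, 0.2306]
ee_rot: [[-1.0, -0.0, 0.0], [-0.0, 1.0, 0.0], [-0.0, 0.0, -1.0]]
contact_force: [0.4, 0.1, 0.1]
grip_width: 0.0872
grip_force: 0.0
```

servo_tool --translation '[[-0.023,-0.023,0],[-0.045,-0.046,0],[-0.045,-0.046,0],[-0.045,-0.046,0]]' --rot '[[0,0,0],[0,0,0],[0,0,0],[0,0,0]]' --gripper '[0.087,0.087,0.087,0.087]'

```text
time_s: 1.37
ee_pos: [0.5314, 0.2781, 0.2303]
ee_rot: [[-1.0, 0.005, -0.0], [0.005, 1.0, -0.001], [-0.0, -0.001, -1.0]]
contact_force: [-1.0, 0.5, 0.1]
grip_width: 0.0869
grip_force: 0.0
```

```bash
python3 - <<'E'
from h import *
im,K,R,o,s=shot("wrist","w1.png")
np.savez("w1.npz",im=im,K=K,R=R,o=o)
print(s["time_s"],s["ee_pos"],s["ee_rot"],s["joint_vel"].round(2),s["qpos"].round(1))
E
```

```text
1.3667 [0.53137959 0.27808294 0.23030131] [[-9.99988324e-01  4.83244274e-03 -2.27864686e-06]
 [ 4.83244311e-03  9.99988051e-01 -7.38858684e-04]
 [-1.29187266e-06 -7.38861068e-04 -9.99999727e-01]] [-2.29 -0.42 -3.45  0.53 -1.41  0.29 -0.42] [-38.6  12.2   9.8  91.1  -2.1  76.9  61.2]
```

View pics/w1.png

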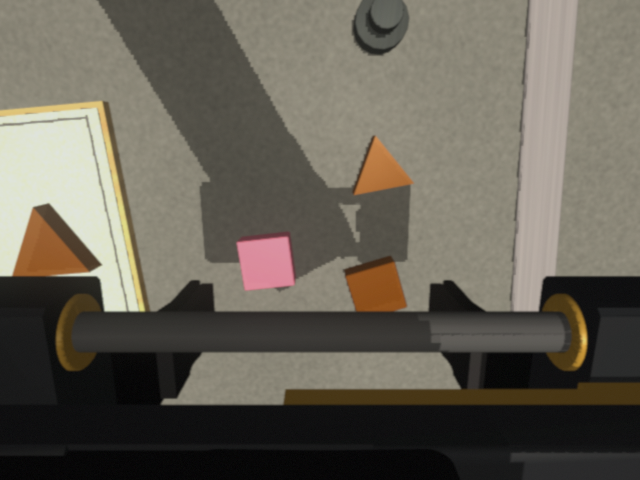

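servo_tool --translation '[[-0.024,-0.026,-0.01],[-0.048,-0.051,-0.02],[-0.072,-0.077,-0.03],[-0.096,-0.102,-0.04],[-0.119,-0.128,-0.05]]' --rot '[[0,0,0],[0,0,0],[0,0,0],[0,0,0],[0,0,0]]' --gripper '[0.087,0.087,0.087,0.087,0.087]'

```text
time_s: 1.83
ee_pos: [0.649, 0.1544, 0.281]
ee_rot: [[-1.0, -0.004, -0.0], [-0.004, 1.0, 0.001], [0.0, 0.001, -1.0]]
contact_force: [0.3, -0.1, -0.2]
grip_width: 0.087
grip_force: 0.0
```

servo_tool --translation '[[0,0,0],[0,0,0],[0,0,0]]' --rot '[[0,0,0],[0,0,0],[0,0,0]]' --gripper '[0.087,0.087,0.087]'

```text
time_s: 2.08
ee_pos: [0.648, 0.1551, 0.28]
ee_rot: [[-1.0, -0.003, -0.001], [-0.003, 1.0, 0.002], [0.001, 0.002, -1.0]]
contact_force: [-0.0, -0.0, 0.1]
grip_width: 0.0869
grip_force: 0.0
```

```bash
python3 - <<'E'
from h import *
im,K,R,o,s=shot("wrist","w2.png")
np.savez("w2.npz",im=im,K=K,R=R,o=o)
print(s["time_s"],s["ee_pos"],s["ee_rot"].round(4),s["joint_vel"].round(2),s["qpos"].round(1))
hs=cv2.cvtColor(im,cv2.COLOR_BGR2HSV)
for c in contours(amber(im)):
    a=cv2.contourArea(c);m=cv2.moments(c);uv=np.array([m["m10"]/a,m["m01"]/a])
    u,v=uv.astype(int)
    print(uv.round(),a,ray(uv,K,R,o,.015).round(3),hs[v,u], cv2.approxPolyDP(c,4,True).reshape(-1,2).tolist())
E
```

```text
2.0833 [0.6480284  0.15505851 0.28003498] [[-1.     -0.0029 -0.0014]
 [-0.0029  1.      0.0015]
 [ 0.0014  0.0015 -1.    ]] [-1.01 -0.39 -0.92  0.81  0.05 -0.09  0.14] [-27.1  19.6  15.3  76.7  -5.2  84.4  78. ]
[185. 396.] 432.5 [[0.86  0.004]] [ 12 182  91] [[189, 378], [175, 399], [163, 399], [165, 404], [200, 403]]
[499. 158.] 2386.5 [[0.6   0.325]] [ 14 210 131] [[520, 129], [469, 143], [478, 183], [487, 186], [528, 173]]
[ 27. 124.] 2513.5 [[ 0.571 -0.124]] [ 13 175 140] [[8, 100], [0, 110], [4, 137], [20, 151], [44, 153], [56, 134], [50, 110], [35, 97]]
[512.  35.] 1856.5 [[0.492 0.325]] [ 14 213 128] [[513, 0], [503, 10], [483, 60], [544, 47]]
```

View pics/w2.png

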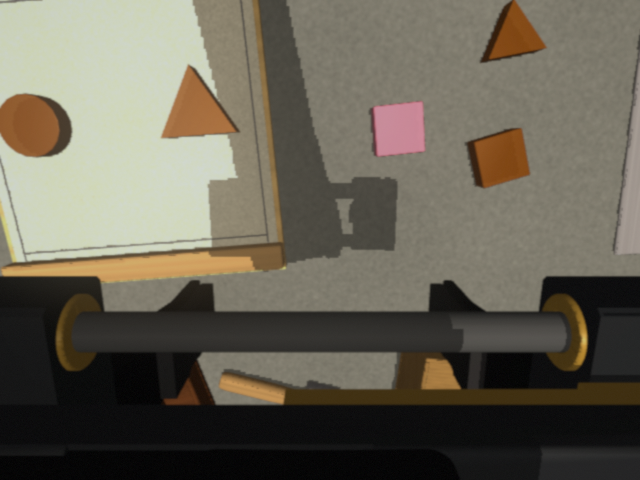

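```bash
python3 - <<'E'
import cv2,numpy as np
im=np.load("w2.npz")["im"]
c=lambda x,y,w=98:cv2.resize(im[y:y+w,x:x+w],(392,392),interpolation=cv2.INTER_CUBIC)[:290]
a=np.hstack([c(450,118),c(155,60)]);b=np.hstack([c(0,90),c(210,215)])
cv2.imwrite("pics/w2z.png",cv2.convertScaleAbs(np.vstack([a,b]),alpha=1.5))
E
```

```text
(no output)
```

View pics/w2z.png

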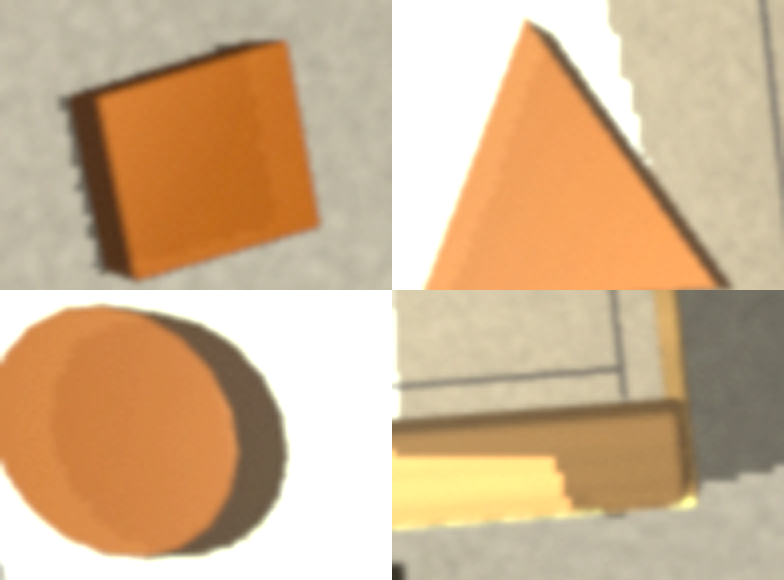

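```bash
cat >> h.py <<'E'
def top(im,vmin=75):
    h=cv2.cvtColor(im,cv2.COLOR_BGR2HSV)
    m=cv2.inRange(h,(5,135,vmin),(18,255,255))
    return cv2.morphologyEx(m,cv2.MORPH_OPEN,np.ones((3,3)))
def tops(V,z,amin=800):
    "contours of bright amber tops on plane z: list of (px centroid, pts mm)"
    im,K,R,o=V[:4];out=[]
    for c in contours(top(im),amin):
        m=cv2.moments(c);uv=np.array([m["m10"],m["m01"]])/m["m00"]
        if uv[1]<310: out.append((uv,(ray(c[:,0],K,R,o,z)*1000).astype(np.float32)[:,None]))
    return out
def circ(p):
    p=p[:,0];A=np.c_[2*p,np.ones(len(p))];x=np.linalg.lstsq(A,(p**2).sum(1),rcond=None)[0]
    return x[:2],np.sqrt(x[2]+x[:2]@x[:2])
E
python3 - <<'E'
from h import *
d=np.load("w2.npz");V=[d[k] for k in("im","K","R","o")]
for z in(.022,.034):
  for uv,p in tops(V,z):
    m=cv2.moments(p);print(z,uv.round(),"cent",np.round([m["m10"]/m["m00"],m["m01"]/m["m00"]],1),"rect",np.round(np.r_[cv2.minAreaRect(p)[0],cv2.minAreaRect(p)[1],cv2.minAreaRect(p)[2]],1),"circ",circ(p[p[:,0,1]>-150] if 0 else p),"tri",cv2.minEnclosingTriangle(p)[1][:,0].round(1).tolist())
E
```

```text
0.022 [193. 268.] cent [709.9  24.6] rect [709.4   7.1  14.7 157.1   4.7] circ (array([701.7008163 ,   6.16027121]), np.float64(46.60621163419985)) tri [[710.2000122070312, 87.5], [729.4000244140625, -149.1999969482422], [693.5, 81.69999694824219]]
0.022 [501. 157.] cent [599.9 323.8] rect [599.9 323.8  45.6  45.6  17. ] circ (array([599.92863304, 323.83472637]), np.float64(25.59044095691713)) tri [[544.2999877929688, 330.29998779296875], [626.4000244140625, 355.8999938964844], [626.5999755859375, 263.1000061035156]]
0.022 [ 29. 125.] cent [ 571.6 -117.5] rect [ 5.717e+02 -1.177e+02  5.360e+01  5.510e+01  2.000e-01] circ (array([ 571.55892398, -117.53654535]), np.float64(27.228225646394097)) tri [[512.7000122070312, -133.6999969482422], [587.7000122070312, -66.4000015258789], [607.9000244140625, -150.89999389648438]]
0.022 [196. 111.] cent [558.8  38.2] rect [550.2  37.6  57.9  67.8   4.4] circ (array([559.12582127,  38.30808832]), np.float64(27.805303665869243)) tri [[581.7000122070312, 4.699999809265137], [518.7000122070312, 34.400001525878906], [576.2999877929688, 75.5999984741211
[... 823 characters left out ...]
.350e+01  2.000e-01] circ (array([ 571.8410277 , -109.64468547]), np.float64(26.43407275196662)) tri [[607.0999755859375, -142.0], [514.7000122070312, -125.30000305175781], [587.5, -60.0]]
0.034 [196. 111.] cent [559.4  41.5] rect [551.1  40.9  56.2  65.8   4.4] circ (array([559.77056775,  41.65408009]), np.float64(26.994250904510288)) tri [[576.4000244140625, 77.9000015258789], [581.7000122070312, 9.0], [520.5, 37.900001525878906]]
0.034 [516.  35.] cent [496.2 320.2] rect [490.2 319.   42.2  47.6  10.4] circ (array([496.11647105, 320.08616358]), np.float64(20.035916521742614)) tri [[467.1000061035156, 314.6000061035156], [506.29998779296875, 348.1000061035156], [515.5, 297.70001220703125]]
```

```bash
cat >> h.py <<'E'
def go(x,y,z,yaw):
    "print shift and turn (tool axes) to mm target with tool y axis at yaw deg"
    s=bot.state();R=s["ee_rot"];c,n=np.cos(np.radians(yaw)),np.sin(np.radians(yaw))
    Rd=np.array([[-n,c,0],[c,n,0],[0,0,-1]])
    print("t",s["time_s"],"shift",(R.T@(np.array([x,y,z])/1000-s["ee_pos"])).round(4),"rot",cv2.Rodrigues(R.T@Rd)[0].ravel().round(4),"q7",s["qpos"][6].round(1),"F",s["contact_force"].round(1))
E
```

servo_tool --translation '[[0.01,0.034,0.02],[0.02,0.068,0.04],[0.03,0.102,0.06],[0.04,0.136,0.08],[0.048,0.169,0.1]]' --rot '[[0,0,0.12],[0,0,0.24],[0,0,0.36],[0,0,0.48],[0,0,0.6]]' --gripper '[0.062,0.062,0.062,0.062,0.062]'

```text
time_s: 2.55
ee_pos: [0.5977, 0.3261, 0.1795]
ee_rot: [[-0.825, 0.566, -0.002], [0.566, 0.825, 0.002], [0.002, 0.0, -1.0]]
contact_force: [0.0, 0.0, 0.1]
grip_width: 0.0646
grip_force: 0.0
```

servo_tool --translation '[[0,0,0.01],[0,0,0.02],[0,0,0.03],[0,0,0.04],[0,0,0.05]]' --rot '[[0,0,0.12],[0,0,0.24],[0,0,0.36],[0,0,0.48],[0,0,0.6]]' --gripper '[0.062,0.062,0.062,0.062,0.062]'

```text
time_s: 2.97
ee_pos: [0.5986, 0.3243, 0.1297]
ee_rot: [[-0.361, 0.933, -0.002], [0.933, 0.361, 0.001], [0.001, -0.001, -1.0]]
contact_force: [-0.1, -0.1, -0.3]
grip_width: 0.0621
grip_force: 0.0
```

servo_tool --translation '[[0,0,0],[0,0,0],[0,0,0]]' --rot '[[0,0,0.074],[0,0,0.074],[0,0,0.074]]' --gripper '[0.062,0.062,0.062]'

```text
time_s: 3.22
ee_pos: [0.5993, 0.3236, 0.1304]
ee_rot: [[-0.298, 0.955, -0.001], [0.955, 0.298, 0.001], [0.001, -0.001, -1.0]]
contact_force: [-0.3, -0.7, -0.1]
grip_width: 0.0621
grip_force: 0.0
```

```bash
python3 -c "
from h import *
go(599.9,323.8,12,17)"
```

```text
t 3.2167 shift [-1.000e-04  7.000e-04  1.184e-01] rot [-0.0007 -0.0009  0.0057] q7 -6.2 F [-0.3 -0.7 -0.1]
```

servo_tool --translation '[[0,0.0007,0.035],[0,0.0007,0.07],[0,0.0007,0.095],[0,0.0007,0.11],[0,0.0007,0.118]]' --rot '[[0,0,0.006],[0,0,0.006],[0,0,0.006],[0,0,0.006],[0,0,0.006]]' --gripper '[0.062,0.062,0.062,0.062,0.062]' --force 20

```text
time_s: 3.63
ee_pos: [0.5999, 0.322, 0.0104]
ee_rot: [[-0.289, 0.957, -0.003], [0.957, 0.289, -0.001], [-0.0, -0.003, -1.0]]
contact_force: [-0.5, -0.2, 0.2]
grip_width: 0.0618
grip_force: 0.0
```

servo_tool --translation '[[0,0,0],[0,0,0],[0,0,0],[0,0,0],[0,0,0]]' --rot '[[0,0,0],[0,0,0],[0,0,0],[0,0,0],[0,0,0]]' --gripper '[0.062,0.04,0.04,0.04,0.04]' --force 20

```text
time_s: 4.05
ee_pos: [0.6028, 0.3224, 0.0145]
ee_rot: [[-0.287, 0.958, 0.003], [0.958, 0.287, 0.002], [0.001, 0.003, -1.0]]
contact_force: [-0.6, 0.2, 3.6]
grip_width: 0.0456
grip_force: 20.0
```

servo_tool --translation '[[0,0,0],[0,0,0],[0,0,-0.005],[0,0,-0.015],[0,0,-0.03]]' --rot '[[0,0,0],[0,0,0],[0,0,0],[0,0,0],[0,0,0]]' --gripper '[0.04,0.04,0.04,0.04,0.04]'

```text
time_s: 4.47
ee_pos: [0.6002, 0.3211, 0.0417]
ee_rot: [[-0.287, 0.958, -0.003], [0.958, 0.287, -0.002], [-0.001, -0.003, -1.0]]
contact_force: [-1.1, 0.7, -0.9]
grip_width: 0.0457
grip_force: 20.0
```

```bash
python3 -c "
from h import *
go(599.9,323.8,12,17)"
```

```text
t 4.4667 shift [0.0027 0.0005 0.0297] rot [-0.0035  0.001  -0.0056] q7 -5.4 F [-1.1  0.7 -0.9]
```

servo_tool --translation '[[-0.02,-0.008,-0.03],[-0.055,-0.023,-0.05],[-0.092,-0.038,-0.06],[-0.129,-0.053,-0.06],[-0.165,-0.068,-0.06]]' --rot '[[0,0,0],[0,0,0],[0,0,0],[0,0,0],[0,0,0]]' --gripper '[0.04,0.04,0.04,0.04,0.04]'

```text
time_s: 4.88
ee_pos: [0.5846, 0.1423, 0.1053]
ee_rot: [[-0.287, 0.958, 0.004], [0.958, 0.287, 0.001], [0.0, 0.004, -1.0]]
contact_force: [0.5, -1.6, -1.5]
grip_width: 0.0465
grip_force: 20.0
```

servo_tool --translation '[[-0.037,-0.015,0],[-0.074,-0.03,0],[-0.111,-0.045,0],[-0.143,-0.059,0],[-0.165,-0.0675,0]]' --rot '[[0,0,0],[0,0,0.05],[0,0,0.1],[0,0,0.16],[0,0,0.211]]' --gripper '[0.04,0.04,0.04,0.04,0.04]'

```text
time_s: 5.3
ee_pos: [0.5659, -0.0379, 0.1041]
ee_rot: [[-0.072, 0.997, 0.001], [0.997, 0.072, -0.001], [-0.001, 0.001, -1.0]]
contact_force: [0.2, -0.5, 0.3]
grip_width: 0.0459
grip_force: 20.0
```

servo_tool --translation '[[0,0,0],[0,0,0],[0,0,0]]' --rot '[[0,0,0],[0,0,0],[0,0,0]]' --gripper '[0.04,0.04,0.04]'

```text
time_s: 5.55
ee_pos: [0.567, -0.0315, 0.103]
ee_rot: [[-0.082, 0.997, 0.001], [0.997, 0.082, 0.001], [0.001, 0.001, -1.0]]
contact_force: [-0.3, 0.7, -0.9]
grip_width: 0.0458
grip_force: 20.0
```

```bash
python3 - <<'E'
from h import *
go(565.5,-34.2,24,4.6)
V=shot("wrist","w3.png");np.savez("w3.npz",im=V[0],K=V[1],R=V[2],o=V[3])
go(565.5,-34.2,24,4.6)
E
```

```text
t 5.55 shift [-0.0027 -0.0018  0.079 ] rot [ 0.0008 -0.0014  0.0014] q7 12.9 F [-0.3  0.7 -0.9]
t 5.6 shift [-0.0032 -0.0018  0.0788] rot [ 0.0005 -0.0012  0.0027] q7 12.9 F [ 0.9 -0.1 -1. ]
```

View pics/w3.png

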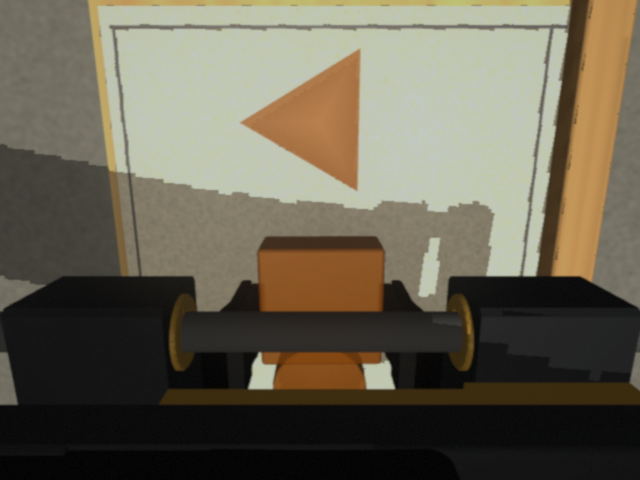

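```bash
python3 - <<'E'
from h import *
d=np.load("w3.npz");V=[d[k] for k in("im","K","R","o")]
im,K,R,o=V
g=im[:,:,2].astype(int)
for u in (270,300,345,372): print(u,g[236:256,u].tolist())
for uv,p in tops(V,.034):
    if uv[1]<200: print(uv,len(p),cv2.minEnclosingTriangle(p)[1][:,0].round(1).tolist(),cv2.minEnclosingTriangle(p)[1][:,0].mean(0))
s=bot.state()
for e in ([[262,248],[383,248]],):
    w=ray(e,K,R,o,s["ee_pos"][2]+.010); w3=np.c_[w,[s["ee_pos"][2]+.010]*2]
    print("edge in tool",((w3-s["ee_pos"])@s["ee_rot"]).round(4).tolist())
E
```

```text
270 [94, 70, 63, 64, 63, 63, 65, 64, 64, 64, 64, 65, 72, 88, 106, 119, 129, 139, 143, 143]
300 [95, 71, 63, 63, 64, 64, 64, 64, 64, 64, 64, 65, 73, 91, 107, 120, 130, 139, 143, 143]
345 [87, 67, 62, 63, 62, 63, 64, 64, 63, 64, 63, 67, 76, 94, 109, 121, 133, 139, 141, 140]
372 [87, 66, 63, 64, 64, 64, 64, 63, 64, 63, 64, 68, 78, 96, 110, 123, 134, 140, 141, 141]
[318.61965647 120.3484537 ] 362 [[521.2000122070312, 36.900001525878906], [576.0, 74.80000305175781], [581.2999877929688, 8.399999618530273]] [559.4905    40.033237]
[591.4802046  134.60582384] 643 [[660.2000122070312, 79.5999984741211], [701.7999877929688, 130.8000030517578], [723.9000244140625, -139.1999969482422]] [695.29596   23.761444]
edge in tool [[0.0269, -0.0209, -0.01], [0.0268, 0.0211, -0.01]]
```

```bash
python3 -c "
from h import *
go(565.8,-39,28,4.6)"
```

```text
t 5.6 shift [-0.008  -0.0019  0.0748] rot [ 0.0005 -0.0012  0.0027] q7 12.9 F [ 0.9 -0.1 -1. ]
```

servo_tool --translation '[[-0.003,-0.001,0.02],[-0.006,-0.0019,0.04],[-0.008,-0.0019,0.055],[-0.008,-0.0019,0.066],[-0.008,-0.0019,0.07]]' --rot '[[0,0,0.003],[0,0,0.003],[0,0,0.003],[0,0,0.003],[0,0,0.003]]' --gripper '[0.04,0.04,0.04,0.04,0.04]'

```text
time_s: 6.02
ee_pos: [0.5643, -0.0395, 0.0307]
ee_rot: [[-0.08, 0.997, -0.003], [0.997, 0.08, 0.0], [0.0, -0.003, -1.0]]
contact_force: [-0.4, -0.6, -1.9]
grip_width: 0.0458
grip_force: 20.0
```

servo_tool --translation '[[0,0,0],[0,0,0],[0,0,0],[0,0,0]]' --rot '[[0,0,0],[0,0,0],[0,0,0],[0,0,0]]' --gripper '[0.04,0.04,0.04,0.04]'

```text
time_s: 6.35
ee_pos: [0.5662, -0.0411, 0.0336]
ee_rot: [[-0.077, 0.997, 0.002], [0.997, 0.077, 0.0], [0.0, 0.002, -1.0]]
contact_force: [-0.1, 0.3, -1.1]
grip_width: 0.0457
grip_force: 20.0
```

```bash
python3 -c "
from h import *
go(565.8,-39,24,4.6);print(bot.state()['ee_pos'])"
```

```text
t 6.35 shift [ 0.0021 -0.0002  0.0096] rot [ 0.002  -0.0002 -0.003 ] q7 16.3 F [-0.1  0.3 -1.1]
[ 0.56619043 -0.04110183  0.03362897]
```

servo_tool --translation '[[0.001,0,0.002],[0.001,0,0.004],[0.001,0,0.006],[0.001,0,0.007],[0.001,0,0.007]]' --rot '[[0,0,0],[0,0,0],[0,0,0],[0,0,0],[0,0,0]]' --gripper '[0.04,0.04,0.04,0.04,0.04]'

```text
time_s: 6.77
ee_pos: [0.5653, -0.0402, 0.0264]
ee_rot: [[-0.077, 0.997, -0.0], [0.997, 0.077, 0.001], [0.001, -0.0, -1.0]]
contact_force: [-2.2, 0.7, 6.7]
grip_width: 0.0458
grip_force: 20.0
```

servo_tool --translation '[[0,0,0.001],[0,0,0.001],[0,0,0.001]]' --rot '[[0,0,0],[0,0,0],[0,0,0]]' --gripper '[0.04,0.04,0.04]'

```text
time_s: 7.02
ee_pos: [0.5653, -0.0402, 0.0264]
ee_rot: [[-0.077, 0.997, -0.0], [0.997, 0.077, 0.001], [0.001, -0.0, -1.0]]
contact_force: [-5.5, 0.1, 13.4]
grip_width: 0.0454
grip_force: 20.0
```

servo_tool --translation '[[0,0,-0.001],[0,0,-0.0015],[0,0,-0.0015],[0,0,-0.0015],[0,0,-0.0015]]' --rot '[[0,0,0],[0,0,0],[0,0,0],[0,0,0],[0,0,0]]' --gripper '[0.04,0.04,0.05,0.058,0.06]'

```text
time_s: 7.43
ee_pos: [0.5651, -0.0404, 0.0258]
ee_rot: [[-0.077, 0.997, -0.0], [0.997, 0.077, -0.0], [-0.0, -0.0, -1.0]]
contact_force: [0.1, -0.1, -0.2]
grip_width: 0.0562
grip_force: 0.0
```

servo_tool --translation '[[0,0,0],[0,0,-0.01],[0,0,-0.03],[0,0,-0.06],[0,0,-0.095]]' --rot '[[0,0,0],[0,0,0],[0,0,0],[0,0,0],[0,0,0]]' --gripper '[0.06,0.06,0.06,0.06,0.06]'

```text
time_s: 7.85
ee_pos: [0.5638, -0.0405, 0.1212]
ee_rot: [[-0.077, 0.997, -0.003], [0.997, 0.077, -0.001], [-0.0, -0.003, -1.0]]
contact_force: [0.9, -0.8, 0.3]
grip_width: 0.06
grip_force: 0.0
```

servo_tool --translation '[[-0.02,-0.012,-0.031],[-0.04,-0.024,-0.062],[-0.06,-0.036,-0.093],[-0.08,-0.048,-0.124],[-0.1,-0.06,-0.155]]' --rot '[[0,0,0.12],[0,0,0.24],[0,0,0.36],[0,0,0.48],[0,0,0.6]]' --gripper '[0.06,0.06,0.06,0.06,0.06]'

```text
time_s: 8.27
ee_pos: [0.5121, -0.1459, 0.2783]
ee_rot: [[0.505, 0.863, 0.001], [0.863, -0.505, 0.001], [0.001, 0.001, -1.0]]
contact_force: [0.7, 0.2, -0.9]
grip_width: 0.0601
grip_force: 0.0
```

servo_tool --translation '[[0,0,-0.01],[0,0,-0.02],[0,0,-0.02],[0,0,-0.02],[0,0,-0.02]]' --rot '[[0,0,0.12],[0,0,0.24],[0,0,0.36],[0,0,0.48],[0,0,0.6]]' --gripper '[0.06,0.06,0.06,0.06,0.06]'

```text
time_s: 8.68
ee_pos: [0.5129, -0.145, 0.2971]
ee_rot: [[0.904, 0.427, 0.001], [0.427, -0.904, 0.0], [0.001, 0.0, -1.0]]
contact_force: [-0.2, -0.4, -0.1]
grip_width: 0.0604
grip_force: 0.0
```

servo_tool --translation '[[0,0,0],[0,0,0],[0,0,0],[0,0,0],[0,0,0]]' --rot '[[0,0,0.12],[0,0,0.24],[0,0,0.36],[0,0,0.44],[0,0,0.44]]' --gripper '[0.06,0.06,0.06,0.06,0.06]'

```text
time_s: 9.1
ee_pos: [0.5128, -0.145, 0.2967]
ee_rot: [[1.0, 0.005, 0.001], [0.005, -1.0, 0.0], [0.001, -0.0, -1.0]]
contact_force: [-0.2, -0.1, -0.1]
grip_width: 0.06
grip_force: 0.0
```

servo_tool --translation '[[0,0,0],[0,0,0],[0,0,0]]' --rot '[[0,0,0],[0,0,0],[0,0,0]]' --gripper '[0.06,0.06,0.06]'

```text
time_s: 9.35
ee_pos: [0.513, -0.1447, 0.2963]
ee_rot: [[1.0, 0.009, 0.0], [0.009, -1.0, 0.0], [0.0, -0.0, -1.0]]
contact_force: [-0.6, 1.0, -0.6]
grip_width: 0.0599
grip_force: 0.0
```

```bash
python3 - <<'E'
from h import *
V=shot("wrist","w4.png");np.savez("w4.npz",im=V[0],K=V[1],R=V[2],o=V[3]);print(V[4]["ee_pos"],V[4]["qpos"].round(1),V[4]["joint_vel"].round(1))
for z in(.022,.034):
  for uv,p in tops(V,z,300):
    r=cv2.minAreaRect(p);t=cv2.minEnclosingTriangle(p)[1][:,0]
    print(z,uv.round(),len(p),"rect",np.round(np.r_[r[0],r[1],r[2]],1),"circ",circ(p)[0].round(1),circ(p)[1].round(1),"tri",t.round(1).tolist(),t.mean(0).round(1))
E
```

```text
[ 0.51302445 -0.14469751  0.29625003] [-27.9   2.1  42.4  95.2  -1.4  83.2 -74.9] [ 0.1  0.2 -0.1  0.1  0.1 -0.1 -0.4]
0.022 [495. 228.] 219 rect [ 488.8 -324.6   29.6   89.4   86.1] circ [ 488.7 -324.7] 33.5 tri [[443.70001220703125, -304.6000061035156], [617.7000122070312, -321.20001220703125], [444.20001220703125, -361.0]] [ 501.8 -328.9]
0.022 [127. 156.] 184 rect [550.1  43.3  57.4  64.9   4.6] circ [558.6  44.1] 27.1 tri [[581.4000244140625, 11.399999618530273], [519.2000122070312, 40.599998474121094], [575.9000244140625, 80.0999984741211]] [558.8  44. ]
0.022 [208. 151.] 179 rect [564.4 -35.2  44.6  45.7   4.7] circ [564.4 -35.2] 25.4 tri [[583.7000122070312, 3.5999999046325684], [590.5999755859375, -84.80000305175781], [499.79998779296875, -33.29999923706055]] [558.  -38.1]
0.022 [285. 144.] 161 rect [ 5.717e+02 -1.112e+02  5.410e+01  5.380e+01  5.000e-01] circ [ 571.5 -111. ] 27.0 tri [[612.0999755859375, -72.0], [584.0999755859375, -161.89999389648438], [519.2999877929688, -96.5999984741211]] [ 571.8 -110.2]
0.022 [512. 100.] 146 rect [ 614.  -327.7   47.9   44.3    7.6] ci
[... 931 characters left out ...]
0001525878906]] [558.6 -41.2]
0.034 [285. 144.] 161 rect [ 5.719e+02 -1.121e+02  5.250e+01  5.230e+01  5.000e-01] circ [ 571.7 -112. ] 26.3 tri [[584.0, -161.5], [521.0, -98.0], [611.2000122070312, -74.0]] [ 572.1 -111.2]
0.034 [512. 100.] 146 rect [ 613.1 -322.6   46.5   43.1    7.6] circ [ 613.2 -322.5] 22.2 tri [[619.4000244140625, -364.20001220703125], [573.7999877929688, -307.29998779296875], [647.0999755859375, -295.29998779296875]] [ 613.4 -322.3]
0.034 [84.  4.] 323 rect [6.882e+02 4.080e+01 1.030e+01 1.381e+02 5.000e-01] circ [690.1  42.3] 41.1 tri [[692.7000122070312, 110.19999694824219], [694.0999755859375, -38.79999923706055], [681.7999877929688, 108.9000015258789]] [689.5  60.1]
```

View pics/w4.png

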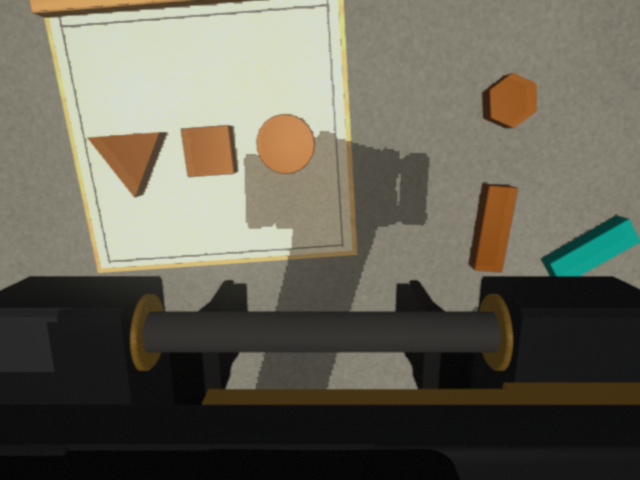

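servo_tool --translation '[[-0.004,0.028,0.026],[-0.008,0.056,0.053],[-0.012,0.084,0.079],[-0.016,0.112,0.106],[-0.02,0.14,0.132]]' --rot '[[0,0,0],[0,0,0],[0,0,0],[0,0,0],[0,0,0]]' --gripper '[0.046,0.046,0.046,0.046,0.046]'

```text
time_s: 9.82
ee_pos: [0.4939, -0.2858, 0.163]
ee_rot: [[1.0, 0.009, 0.001], [0.009, -1.0, 0.0], [0.001, -0.0, -1.0]]
contact_force: [0.9, 0.5, 0.1]
grip_width: 0.0466
grip_force: 0.0
```

servo_tool --translation '[[-0.003,0.02,0.024],[-0.0058,0.038,0.048],[-0.0058,0.038,0.048],[-0.0058,0.038,0.048],[-0.0058,0.038,0.048]]' --rot '[[0,0,0.04],[0,0,0.077],[0,0,0.077],[0,0,0.077],[0,0,0.077]]' --gripper '[0.046,0.046,0.046,0.046,0.046]'

```text
time_s: 10.23
ee_pos: [0.4894, -0.3224, 0.1166]
ee_rot: [[0.998, -0.068, 0.001], [-0.068, -0.998, 0.0], [0.001, -0.0, -1.0]]
contact_force: [0.2, -0.2, 0.6]
grip_width: 0.046
grip_force: 0.0
```

```bash
python3 -c "
from h import *
go(488.8,-323.2,13,-93.9)"
```

```text
t 10.2333 shift [-0.0006  0.0009  0.1036] rot [-0.0003 -0.0007  0.0004] q7 -49.7 F [ 0.2 -0.2  0.6]
```

servo_tool --translation '[[0,0.001,0.035],[0,0.001,0.065],[0,0.001,0.088],[0,0.001,0.1],[0,0.001,0.1035]]' --rot '[[0,0,0],[0,0,0],[0,0,0],[0,0,0],[0,0,0]]' --gripper '[0.046,0.046,0.046,0.046,0.046]' --force 25

```text
time_s: 10.65
ee_pos: [0.489, -0.322, 0.0117]
ee_rot: [[0.998, -0.066, -0.001], [-0.066, -0.998, 0.002], [-0.001, -0.001, -1.0]]
contact_force: [-0.2, 0.8, -0.4]
grip_width: 0.046
grip_force: 0.0
```

servo_tool --translation '[[0,0,0],[0,0,0],[0,0,0],[0,0,0],[0,0,0]]' --rot '[[0,0,0],[0,0,0],[0,0,0],[0,0,0],[0,0,0]]' --gripper '[0.046,0.025,0.025,0.025,0.025]'

```text
time_s: 11.07
ee_pos: [0.4895, -0.3242, 0.0138]
ee_rot: [[0.998, -0.069, 0.002], [-0.069, -0.998, -0.001], [0.002, 0.0, -1.0]]
contact_force: [0.2, 0.7, 5.1]
grip_width: 0.0293
grip_force: 25.0
```

servo_tool --translation '[[0,0,0],[0,0,-0.005],[0,0,-0.02],[0,0,-0.05],[0,0,-0.09]]' --rot '[[0,0,0],[0,0,0],[0,0,0],[0,0,0],[0,0,0]]' --gripper '[0.025,0.025,0.025,0.025,0.025]'

```text
time_s: 11.48
ee_pos: [0.4863, -0.3226, 0.1016]
ee_rot: [[0.998, -0.07, -0.006], [-0.07, -0.998, 0.002], [-0.006, -0.002, -1.0]]
contact_force: [1.1, -0.4, -1.5]
grip_width: 0.0298
grip_force: 25.0
```

```bash
python3 -c "
from h import *
go(619.2,45,100,4.65);print(bot.state()['ee_pos'])"
```

```text
t 11.4833 shift [ 0.107  -0.3759  0.0016] rot [-0.0063  0.003  -1.7216] q7 -49.0 F [ 1.1 -0.4 -1.5]
[ 0.48629912 -0.32256456  0.10164117]
```

servo_tool --translation '[[0.01,-0.035,0],[0.02,-0.07,0],[0.03,-0.105,0],[0.04,-0.14,0],[0.05,-0.175,0]]' --rot '[[0,0,-0.12],[0,0,-0.24],[0,0,-0.36],[0,0,-0.48],[0,0,-0.6]]' --gripper '[0.025,0.025,0.025,0.025,0.025]'

```text
time_s: 11.9
ee_pos: [0.5508, -0.1513, 0.1038]
ee_rot: [[0.86, 0.511, 0.001], [0.511, -0.86, 0.0], [0.001, 0.0, -1.0]]
contact_force: [0.6, -0.9, -1.2]
grip_width: 0.0297
grip_force: 25.0
```

servo_tool --translation '[[0.029,-0.024,0],[0.058,-0.048,0],[0.087,-0.072,0],[0.116,-0.096,0],[0.145,-0.12,0]]' --rot '[[0,0,-0.12],[0,0,-0.24],[0,0,-0.36],[0,0,-0.48],[0,0,-0.6]]' --gripper '[0.025,0.025,0.025,0.025,0.025]'

```text
time_s: 12.32
ee_pos: [0.6152, 0.0256, 0.1037]
ee_rot: [[0.421, 0.907, 0.001], [0.907, -0.421, -0.0], [0.0, 0.001, -1.0]]
contact_force: [0.4, 0.0, -1.1]
grip_width: 0.0301
grip_force: 25.0
```

servo_tool --translation '[[0,0,0],[0,0,0],[0,0,0],[0,0,0],[0,0,0]]' --rot '[[0,0,-0.12],[0,0,-0.24],[0,0,-0.36],[0,0,-0.48],[0,0,-0.5216]]' --gripper '[0.025,0.025,0.025,0.025,0.025]'

```text
time_s: 12.73
ee_pos: [0.6148, 0.0237, 0.1034]
ee_rot: [[-0.086, 0.996, 0.0], [0.996, 0.086, -0.001], [-0.001, 0.0, -1.0]]
contact_force: [0.3, -0.2, -1.1]
grip_width: 0.0297
grip_force: 25.0
```

```bash
python3 -c "
from h import *
go(619.2,45,60,4.65);print(bot.state()['ee_pos'])"
```

```text
t 12.7333 shift [0.0209 0.0062 0.0434] rot [0.0002 0.0007 0.0054] q7 6.9 F [ 0.3 -0.2 -1.1]
[0.61477106 0.02370761 0.10340792]
```

servo_tool --translation '[[0.01,0.003,0.012],[0.0205,0.006,0.025],[0.0205,0.006,0.035],[0.0205,0.006,0.043],[0.0205,0.006,0.043]]' --rot '[[0,0,0.005],[0,0,0.005],[0,0,0.005],[0,0,0.005],[0,0,0.005]]' --gripper '[0.025,0.025,0.025,0.025,0.025]'

```text
time_s: 13.15
ee_pos: [0.617, 0.0452, 0.0564]
ee_rot: [[-0.077, 0.997, -0.005], [0.997, 0.077, -0.001], [-0.001, -0.005, -1.0]]
contact_force: [-0.9, -0.1, -1.5]
grip_width: 0.0299
grip_force: 25.0
```

servo_tool --translation '[[0,0,0],[0,0,0],[0,0,0]]' --rot '[[0,0,0],[0,0,0],[0,0,0]]' --gripper '[0.025,0.025,0.025]'

```text
time_s: 13.4
ee_pos: [0.6197, 0.0446, 0.0602]
ee_rot: [[-0.076, 0.997, 0.001], [0.997, 0.076, -0.0], [-0.0, 0.001, -1.0]]
contact_force: [0.7, -0.8, -0.9]
grip_width: 0.0296
grip_force: 25.0
```

```bash
python3 - <<'E'
from h import *
go(619.2,45,26,4.65)
V=shot("wrist","w5.png");im,K,R,o,s=V;np.savez("w5.npz",im=im,K=K,R=R,o=o)
g=im[:,:,2].astype(int)
for u in (300,320,340): print(u,g[150:300:5,u].tolist())
for uv,p in tops(V,s["ee_pos"][2]+.010,300):
    q=np.c_[p[:,0]/1000,np.full(len(p),s["ee_pos"][2]+.010)]
    q=(q-s["ee_pos"])@s["ee_rot"]
    print(uv.round(),q.min(0).round(4),q.max(0).round(4))
E
```

```text
t 13.4 shift [ 0.0004 -0.0005  0.0342] rot [ 0.0011  0.0002 -0.0054] q7 5.3 F [ 0.7 -0.8 -0.9]
300 [220, 223, 223, 223, 151, 223, 223, 223, 155, 154, 83, 106, 182, 183, 182, 181, 180, 180, 180, 177, 178, 177, 176, 174, 176, 173, 172, 171, 170, 169]
320 [220, 222, 222, 223, 157, 223, 223, 223, 175, 157, 83, 107, 182, 181, 181, 180, 179, 178, 179, 177, 176, 175, 175, 173, 172, 172, 172, 171, 169, 169]
340 [219, 223, 222, 223, 163, 223, 223, 223, 222, 158, 81, 106, 181, 180, 180, 178, 178, 176, 175, 176, 176, 174, 172, 172, 171, 170, 170, 169, 168, 168]
[192. 254.] [ 0.0169 -0.0717 -0.0101] [ 0.0405 -0.0316 -0.01  ]
[321. 258.] [ 0.004  -0.0151 -0.01  ] [ 0.0426  0.0139 -0.01  ]
[507. 205.] [ 0.0177  0.0532 -0.01  ] [ 0.0645  0.0714 -0.0099]
```

View pics/w5.png

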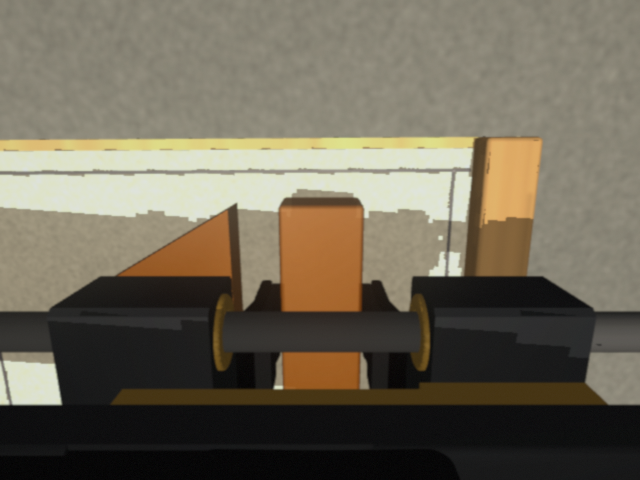

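```bash
python3 -c "
from h import *
d=np.load('w5.npz');print(ray([[237,204],[281,203],[361,202]],d['K'],d['R'],d['o'],.034)*1000, ray([[281,203],[361,202]],d['K'],d['R'],d['o'],.070)*1000)"
```

```text
[[580.95447595  79.02114387]
 [599.49854828  80.85254852]
 [633.19981316  83.83112477]] [[602.45252516  86.61772709]
 [629.39245507  88.99872483]]
```

servo_tool --translation '[[0.003,0.0005,0.01],[0.003,0.0005,0.018],[0.003,0.0005,0.024],[0.003,0.0005,0.028],[0.003,0.0005,0.03]]' --rot '[[0,0,-0.004],[0,0,-0.004],[0,0,-0.004],[0,0,-0.004],[0,0,-0.004]]' --gripper '[0.025,0.025,0.025,0.025,0.025]'

```text
time_s: 13.87
ee_pos: [0.6186, 0.048, 0.0282]
ee_rot: [[-0.08, 0.997, -0.002], [0.997, 0.08, -0.0], [-0.0, -0.002, -1.0]]
contact_force: [0.1, 0.1, -1.9]
grip_width: 0.03
grip_force: 25.0
```

servo_tool --translation '[[0,0,0],[0,0,0.0015],[0,0,0.003],[0,0,0.0045],[0,0,0.0045]]' --rot '[[0,0,0],[0,0,0],[0,0,0],[0,0,0],[0,0,0]]' --gripper '[0.025,0.025,0.025,0.025,0.025]'

```text
time_s: 14.28
ee_pos: [0.6198, 0.0481, 0.0258]
ee_rot: [[-0.08, 0.997, 0.001], [0.997, 0.08, 0.0], [0.0, 0.001, -1.0]]
contact_force: [-1.2, -0.3, 3.0]
grip_width: 0.0295
grip_force: 25.0
```

servo_tool --translation '[[0,0,0.0003],[0,0,0.0003],[0,0,0],[0,0,0],[0,0,0]]' --rot '[[0,0,0],[0,0,0],[0,0,0],[0,0,0],[0,0,0]]' --gripper '[0.025,0.025,0.033,0.04,0.043]'

```text
time_s: 14.7
ee_pos: [0.6196, 0.0481, 0.0251]
ee_rot: [[-0.081, 0.997, 0.001], [0.997, 0.081, 0.0], [0.0, 0.001, -1.0]]
contact_force: [0.1, 0.7, -0.2]
grip_width: 0.0388
grip_force: 0.0
```

servo_tool --translation '[[0,0,0],[0,0,-0.01],[0,0,-0.03],[0,0,-0.06],[0,0,-0.095]]' --rot '[[0,0,0],[0,0,0],[0,0,0],[0,0,0],[0,0,0]]' --gripper '[0.043,0.043,0.043,0.043,0.043]'

```text
time_s: 15.12
ee_pos: [0.618, 0.0479, 0.1199]
ee_rot: [[-0.08, 0.997, -0.003], [0.997, 0.08, -0.001], [-0.001, -0.004, -1.0]]
contact_force: [0.3, -0.1, -0.7]
grip_width: 0.0429
grip_force: 0.0
```

```bash
python3 -c "
from h import *
go(515,-150,290,-90)
go(614,-326,120,7)"
```

```text
t 15.1167 shift [-0.1891 -0.1192 -0.1695] rot [-0.0022  0.0033  1.6512] q7 4.0 F [ 0.3 -0.1 -0.7]
t 15.1167 shift [-3.724e-01 -3.410e-02  3.000e-04] rot [-0.0035  0.0005 -0.0417] q7 4.0 F [ 0.3 -0.1 -0.7]
```

servo_tool --translation '[[-0.036,-0.003,0],[-0.074,-0.006,0],[-0.112,-0.009,0],[-0.15,-0.013,0],[-0.19,-0.016,0]]' --rot '[[0,0,0],[0,0,0],[0,0,0],[0,0,0],[0,0,0]]' --gripper '[0.06,0.06,0.06,0.06,0.06]'

```text
time_s: 15.53
ee_pos: [0.6188, -0.1437, 0.1211]
ee_rot: [[-0.082, 0.997, 0.001], [0.997, 0.082, 0.0], [0.0, 0.001, -1.0]]
contact_force: [0.8, -0.4, -0.4]
grip_width: 0.0592
grip_force: 0.0
```

servo_tool --translation '[[-0.04,-0.004,0],[-0.08,-0.008,0],[-0.12,-0.012,0],[-0.16,-0.016,0],[-0.1825,-0.018,0]]' --rot '[[0,0,-0.115],[0,0,-0.23],[0,0,-0.345],[0,0,-0.46],[0,0,-0.576]]' --gripper '[0.06,0.06,0.06,0.06,0.06]'

```text
time_s: 15.95
ee_pos: [0.6135, -0.3325, 0.121]
ee_rot: [[-0.611, 0.792, -0.0], [0.792, 0.611, -0.004], [-0.003, -0.003, -1.0]]
contact_force: [-0.6, -1.2, 0.5]
grip_width: 0.0602
grip_force: 0.0
```

servo_tool --translation '[[0,0,0],[0,0,0],[0,0,0]]' --rot '[[0,0,0],[0,0,0],[0,0,0]]' --gripper '[0.06,0.06,0.06]'

```text
time_s: 16.2
ee_pos: [0.616, -0.3248, 0.1203]
ee_rot: [[-0.61, 0.792, 0.0], [0.792, 0.61, 0.001], [0.001, 0.001, -1.0]]
contact_force: [0.3, 0.7, 0.4]
grip_width: 0.0601
grip_force: 0.0
```

```bash
python3 -c "
from h import *
go(614,-326.3,13,37.6)"
```

```text
t 16.2 shift [-1.000e-04 -2.600e-03  1.073e-01] rot [ 0.0011 -0.0007 -0.0002] q7 71.4 F [0.3 0.7 0.4]
```

servo_tool --translation '[[0,-0.0018,0.035],[0,-0.0018,0.065],[0,-0.0018,0.09],[0,-0.0018,0.103],[0,-0.0018,0.107]]' --rot '[[0,0,0],[0,0,0],[0,0,0],[0,0,0],[0,0,0]]' --gripper '[0.06,0.06,0.06,0.06,0.06]' --force 18

```text
time_s: 16.62
ee_pos: [0.6133, -0.3237, 0.0102]
ee_rot: [[-0.612, 0.791, -0.004], [0.791, 0.612, 0.003], [0.005, -0.001, -1.0]]
contact_force: [-0.8, 0.6, -1.0]
grip_width: 0.0602
grip_force: 0.0
```

servo_tool --translation '[[0,0,0],[0,0,0],[0,0,0],[0,0,0],[0,0,0]]' --rot '[[0,0,0],[0,0,0],[0,0,0],[0,0,0],[0,0,0]]' --gripper '[0.06,0.038,0.038,0.038,0.038]'

```text
time_s: 17.03
ee_pos: [0.6152, -0.3275, 0.0149]
ee_rot: [[-0.61, 0.792, 0.003], [0.792, 0.61, -0.001], [-0.002, 0.002, -1.0]]
contact_force: [0.4, 0.6, 4.0]
grip_width: 0.0438
grip_force: 18.0
```

servo_tool --translation '[[0,0,0],[0,0,-0.005],[0,0,-0.02],[0,0,-0.05],[0,0,-0.09]]' --rot '[[0,0,0],[0,0,0],[0,0,0],[0,0,0],[0,0,0]]' --gripper '[0.038,0.038,0.038,0.038,0.038]'

```text
time_s: 17.45
ee_pos: [0.6117, -0.3256, 0.1011]
ee_rot: [[-0.61, 0.792, -0.007], [0.792, 0.61, 0.003], [0.006, -0.003, -1.0]]
contact_force: [0.6, -0.0, -0.5]
grip_width: 0.0438
grip_force: 18.0
```

```bash
python3 -c "
from h import *
go(497,-117,100,64.65)"
```

```text
t 17.45 shift [0.2353 0.0365 0.0025] rot [-0.0019 -0.007  -0.4719] q7 71.9 F [ 0.6 -0.  -0.5]
```

servo_tool --translation '[[0.036,0.0056,0],[0.073,0.0113,0],[0.11,0.017,0],[0.147,0.0228,0],[0.184,0.0285,0]]' --rot '[[0,0,0],[0,0,0],[0,0,0],[0,0,0],[0,0,0]]' --gripper '[0.038,0.038,0.038,0.038,0.038]'

```text
time_s: 17.87
ee_pos: [0.5233, -0.1626, 0.1039]
ee_rot: [[-0.61, 0.792, 0.001], [0.792, 0.61, 0.0], [-0.0, 0.001, -1.0]]
contact_force: [0.5, 1.1, -0.8]
grip_width: 0.0439
grip_force: 18.0
```

servo_tool --translation '[[0.03,0.0045,0],[0.05,0.0075,0],[0.05,0.0075,0],[0.05,0.0075,0],[0.05,0.0075,0]]' --rot '[[0,0,-0.12],[0,0,-0.24],[0,0,-0.36],[0,0,-0.472],[0,0,-0.472]]' --gripper '[0.038,0.038,0.038,0.038,0.038]'

```text
time_s: 18.28
ee_pos: [0.4998, -0.1194, 0.1042]
ee_rot: [[-0.905, 0.425, 0.001], [0.425, 0.905, 0.0], [-0.001, 0.001, -1.0]]
contact_force: [-0.1, -0.3, -0.7]
grip_width: 0.0438
grip_force: 18.0
```

servo_tool --translation '[[0,0,0],[0,0,0],[0,0,0]]' --rot '[[0,0,0],[0,0,0],[0,0,0]]' --gripper '[0.038,0.038,0.038]'

```text
time_s: 18.53
ee_pos: [0.4998, -0.1201, 0.1032]
ee_rot: [[-0.903, 0.43, 0.0], [0.43, 0.903, -0.0], [-0.0, -0.0, -1.0]]
contact_force: [-1.3, 0.3, -1.3]
grip_width: 0.0438
grip_force: 18.0
```

```bash
python3 - <<'E'
from h import *
go(497,-117,26,64.65)
V=shot("wrist","w6.png");im,K,R,o,s=V
for uv,p in tops(V,s["ee_pos"][2]+.010,300):
    q=np.c_[p[:,0]/1000,np.full(len(p),s["ee_pos"][2]+.010)]
    q=(q-s["ee_pos"])@s["ee_rot"]
    print(uv.round(),q.min(0).round(4),q.max(0).round(4),q[q[:,0].argmax()])
E
```

```text
t 18.5333 shift [0.0039 0.0016 0.0772] rot [-0.      0.0001 -0.0025] q7 77.6 F [-1.3  0.3 -1.3]
[514. 265.] [ 0.0185  0.0529 -0.01  ] [ 0.0305  0.0759 -0.01  ] [ 0.03050646  0.0660579  -0.01000253]
[323. 285.] [ 0.0053 -0.0234 -0.01  ] [ 0.0305  0.0199 -0.01  ] [ 0.03050281 -0.00098464 -0.01000238]
[620. 235.] [ 0.0133  0.0944 -0.01  ] [ 0.0551  0.1101 -0.01  ] [ 0.05510232  0.09509604 -0.01000451]
```

View pics/w6.png

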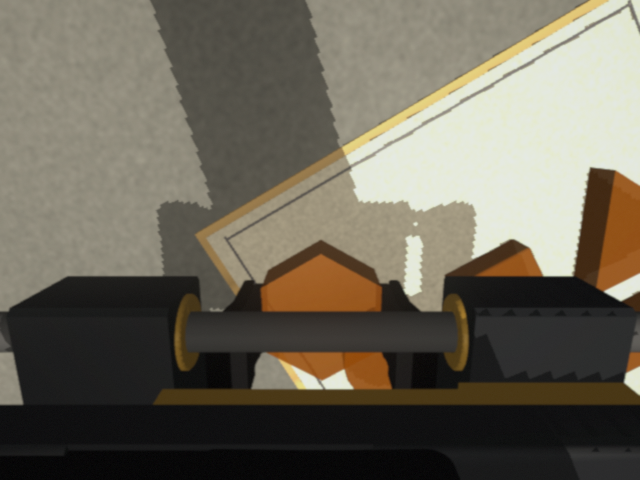

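```bash
python3 - <<'E'
from h import *
V=shot("wrist");im,K,R,o,s=V
print(s["ee_pos"],ray([[197,235],[228,239]],K,R,o,.012)*1000)
cv2.imwrite("pics/w6z.png",cv2.resize(im[190:310,180:400],None,fx=3,fy=3,interpolation=cv2.INTER_CUBIC))
E
```

```text
[ 0.49977214 -0.12003739  0.10310615] [[ 458.61818663 -183.0230754 ]
 [ 468.56418075 -167.744246  ]]
```

View pics/w6z.png

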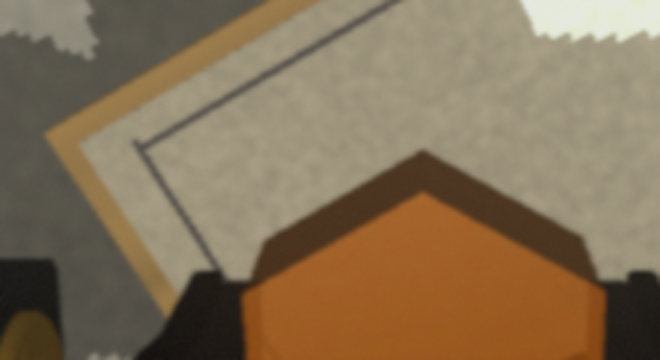

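servo_tool --translation '[[0.0025,0.0016,0.025],[0.0025,0.0016,0.045],[0.0025,0.0016,0.06],[0.0025,0.0016,0.068],[0.0025,0.0016,0.071]]' --rot '[[0,0,-0.002],[0,0,-0.002],[0,0,-0.002],[0,0,-0.002],[0,0,-0.002]]' --gripper '[0.038,0.038,0.038,0.038,0.038]'

```text
time_s: 19.05
ee_pos: [0.4972, -0.1172, 0.0306]
ee_rot: [[-0.904, 0.427, -0.003], [0.427, 0.904, 0.0], [0.002, -0.001, -1.0]]
contact_force: [-0.8, -0.3, -0.7]
grip_width: 0.0436
grip_force: 18.0
```

servo_tool --translation '[[0,0,0],[0,0,0],[0,0,0.0015],[0,0,0.003],[0,0,0.004]]' --rot '[[0,0,0],[0,0,0],[0,0,0],[0,0,0],[0,0,0]]' --gripper '[0.038,0.038,0.038,0.038,0.038]'

```text
time_s: 19.47
ee_pos: [0.4987, -0.1172, 0.0286]
ee_rot: [[-0.905, 0.426, 0.001], [0.426, 0.905, 0.0], [-0.001, 0.001, -1.0]]
contact_force: [-0.5, 0.2, -1.8]
grip_width: 0.0439
grip_force: 18.0
```

servo_tool --translation '[[0,0,0.0005],[0,0,0.0005]]' --rot '[[0,0,0],[0,0,0]]' --gripper '[0.038,0.038]'

```text
time_s: 19.63
ee_pos: [0.4982, -0.1172, 0.0276]
ee_rot: [[-0.905, 0.426, 0.0], [0.426, 0.905, 0.0], [-0.0, 0.0, -1.0]]
contact_force: [-0.2, 0.1, -1.6]
grip_width: 0.044
grip_force: 18.0
```

Not yet in contact; lower a bit more.

servo_tool --translation '[[0,0,0.0007],[0,0,0.0013],[0,0,0.0018],[0,0,0.0018]]' --rot '[[0,0,0],[0,0,0],[0,0,0],[0,0,0]]' --gripper '[0.038,0.038,0.038,0.038]'

```text
time_s: 19.97
ee_pos: [0.4984, -0.1171, 0.0268]
ee_rot: [[-0.905, 0.426, 0.0], [0.426, 0.905, 0.001], [0.0, 0.0, -1.0]]
contact_force: [-3.1, 0.5, 7.2]
grip_width: 0.0441
grip_force: 18.0
```

servo_tool --translation '[[0,0,-0.0007],[0,0,-0.0007],[0,0,-0.0007],[0,0,-0.0007],[0,0,-0.0007]]' --rot '[[0,0,0],[0,0,0],[0,0,0],[0,0,0],[0,0,0]]' --gripper '[0.038,0.045,0.051,0.056,0.056]'

```text
time_s: 20.38
ee_pos: [0.4982, -0.1171, 0.0264]
ee_rot: [[-0.905, 0.426, 0.0], [0.426, 0.905, 0.0], [0.0, 0.0, -1.0]]
contact_force: [0.9, -0.2, 0.8]
grip_width: 0.0539
grip_force: 0.0
```

servo_tool --translation '[[0,0,-0.008],[0,0,-0.025],[0,0,-0.05],[0,0,-0.075],[0,0,-0.1]]' --rot '[[0,0,0],[0,0,0],[0,0,0],[0,0,0],[0,0,0]]' --gripper '[0.056,0.056,0.056,0.056,0.056]'

```text
time_s: 20.8
ee_pos: [0.498, -0.1173, 0.128]
ee_rot: [[-0.905, 0.426, -0.0], [0.426, 0.905, -0.0], [0.0, -0.0, -1.0]]
contact_force: [0.4, 0.3, -0.0]
grip_width: 0.0561
grip_force: 0.0
```

servo_tool --translation '[[-0.015,0.025,-0.026],[-0.029,0.049,-0.05],[-0.044,0.074,-0.075],[-0.058,0.098,-0.1],[-0.073,0.123,-0.125]]' --rot '[[0,0,0],[0,0,0],[0,0,0],[0,0,0],[0,0,0]]' --gripper '[0.056,0.056,0.056,0.056,0.056]'

```text
time_s: 21.22
ee_pos: [0.6173, -0.0363, 0.2536]
ee_rot: [[-0.905, 0.426, 0.001], [0.426, 0.905, 0.0], [-0.001, 0.0, -1.0]]
contact_force: [0.7, -1.0, -0.2]
grip_width: 0.0561
grip_force: 0.0
```

servo_tool --translation '[[-0.014,0.024,-0.021],[-0.0235,0.041,-0.038],[-0.0235,0.041,-0.038],[-0.0235,0.041,-0.038],[-0.0235,0.041,-0.038]]' --rot '[[0,0,-0.12],[0,0,-0.24],[0,0,-0.36],[0,0,-0.44],[0,0,-0.44]]' --gripper '[0.056,0.056,0.056,0.056,0.056]'

```text
time_s: 21.63
ee_pos: [0.6557, -0.0097, 0.29]
ee_rot: [[-1.0, -0.002, 0.001], [-0.002, 1.0, -0.0], [-0.001, -0.0, -1.0]]
contact_force: [-0.3, 0.1, -0.1]
grip_width: 0.0562
grip_force: 0.0
```

servo_tool --translation '[[0,0,0],[0,0,0],[0,0,0],[0,0,0]]' --rot '[[0,0,0],[0,0,0],[0,0,0],[0,0,0]]' --gripper '[0.056,0.056,0.056,0.056]'

```text
time_s: 21.97
ee_pos: [0.6552, -0.0101, 0.2895]
ee_rot: [[-1.0, 0.001, -0.0], [0.001, 1.0, 0.0], [0.0, 0.0, -1.0]]
contact_force: [0.5, 0.2, 0.3]
grip_width: 0.0564
grip_force: 0.0
```

```bash
python3 - <<'E'
from h import *
V=shot("wrist","w7.png");im,K,R,o,s=V;np.savez("w7.npz",im=im,K=K,R=R,o=o);print(s["ee_pos"],s["qpos"].round(1),s["joint_vel"].round(1))
for uv,p in tops(V,.034,300):
    r=cv2.minAreaRect(p);t=cv2.minEnclosingTriangle(p)[1][:,0]
    print(uv.round(),len(p),"rect",np.round(np.r_[r[0],r[1],r[2]],1),"circ",circ(p)[0].round(1),circ(p)[1].round(1),"tri",t.round(1).tolist(),t.mean(0).round(1))
E
```

```text
[ 0.65515672 -0.01012132  0.28950724] [-10.6  17.9  12.   77.5  -3.7  85.   91.1] [-0.   0.1 -0.2 -0.1  0.   0.   0.2]
[235. 271.] 272 rect [717.9 -92.    6.5 134.2   4.7] circ [755.1 -89.8] 54.1 tri [[712.7999877929688, 9.300000190734863], [729.2999877929688, -192.5], [712.5999755859375, -125.0]] [ 718.3 -102.7]
[403. 252.] 308 rect [698.   57.3  21.8 108.9   4.7] circ [697.6  57.4] 34.8 tri [[677.7999877929688, 110.30000305175781], [704.2999877929688, 112.19999694824219], [719.7999877929688, -73.69999694824219]] [700.6  49.6]
[380. 170.] 240 rect [619.2  44.4  29.1  87.8   4.4] circ [619.1  44.3] 33.0 tri [[638.0999755859375, 0.5], [583.9000244140625, 0.10000000149011612], [621.2000122070312, 172.5]] [614.4  57.7]
[214. 118.] 167 rect [ 572.  -110.1   53.3   53.    85.4] circ [ 572.  -110.1] 26.5 tri [[621.9000244140625, -98.9000015258789], [554.7000122070312, -163.0], [537.5, -69.9000015258789]] [ 571.4 -110.6]
[293. 109.] 193 rect [564.7 -37.1  44.8  44.4   4.6] circ [564.7 -37.1] 25.2 tri [[541.5, -61.29999923706055], [541.5999755859375, 26.5], [626.9000244140625, -54.0]] [570.  -29.6]
[377. 103.] 196 rect [551.4  38.6  55.   62.8   4.3] circ [559.7  39.3] 26.2 tri [[521.0999755859375, 36.099998474121094], [576.0999755859375, 74.19999694824219], [581.4000244140625, 7.699999809265137]] [559.5  39.3]
[200.  30.] 160 rect [ 498.  -117.7   49.3   42.4   35.4] circ [ 498.1 -117.6] 22.4 tri [[516.5, -78.5999984741211], [523.2999877929688, -153.0], [455.1000061035156, -122.19999694824219]] [ 498.3 -117.9]
```

View pics/w7.png

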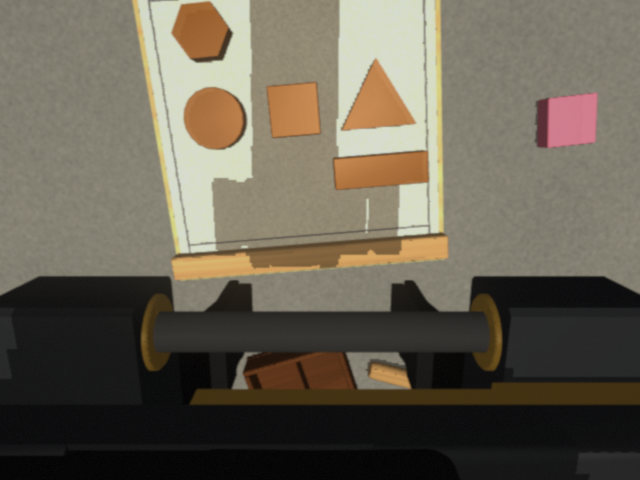

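servo_tool --translation '[[0.017,0.032,0.004],[0.034,0.065,0.008],[0.052,0.098,0.012],[0.069,0.13,0.016],[0.086,0.162,0.02]]' --rot '[[0,0,0],[0,0,0],[0,0,0],[0,0,0],[0,0,0]]' --gripper '[0.05,0.05,0.05,0.05,0.05]'

```text
time_s: 22.43
ee_pos: [0.5683, 0.1535, 0.2695]
ee_rot: [[-1.0, 0.001, 0.0], [0.001, 1.0, 0.0], [-0.0, 0.0, -1.0]]
contact_force: [1.3, 1.4, -0.2]
grip_width: 0.0502
grip_force: 0.0
```

servo_tool --translation '[[0.017,0.032,0.004],[0.034,0.065,0.008],[0.052,0.098,0.012],[0.069,0.13,0.016],[0.079,0.148,0.02]]' --rot '[[0,0,0],[0,0,0],[0,0,0],[0,0,0],[0,0,0]]' --gripper '[0.05,0.05,0.05,0.05,0.05]'

```text
time_s: 22.85
ee_pos: [0.4872, 0.3049, 0.2495]
ee_rot: [[-1.0, -0.005, -0.001], [-0.005, 1.0, 0.002], [0.001, 0.002, -1.0]]
contact_force: [-0.7, 0.3, -0.1]
grip_width: 0.0499
grip_force: 0.0
```

servo_tool --translation '[[0,0,0],[0,0,0],[0,0,0],[0,0,0]]' --rot '[[0,0,0],[0,0,0],[0,0,0],[0,0,0]]' --gripper '[0.05,0.05,0.05,0.05]'

```text
time_s: 23.18
ee_pos: [0.4917, 0.2983, 0.2497]
ee_rot: [[-1.0, 0.003, 0.001], [0.003, 1.0, -0.0], [-0.001, -0.0, -1.0]]
contact_force: [-0.1, -0.2, -0.1]
grip_width: 0.0501
grip_force: 0.0
```

```bash
python3 - <<'E'
from h import *
V=shot("wrist");im,K,R,o,s=V;np.savez("w8.npz",im=im,K=K,R=R,o=o);print(s["ee_pos"],s["qpos"].round(1))
u,v=proj([.382,.325,.03],K,R,o)[0].astype(int);print(u,v)
cv2.imwrite("pics/w8z.png",cv2.convertScaleAbs(cv2.resize(im[max(v-70,0):v+70,u-90:u+90],None,fx=4,fy=4,interpolation=cv2.INTER_CUBIC),alpha=1.6))
print("crop origin",u-90,max(v-70,0))
E
```

```text
[0.49165096 0.29832139 0.2497428 ] [-33.1   8.8  -0.9  92.6   0.2  78.6  55.8]
355 82
crop origin 265 12
```

View pics/w8z.png

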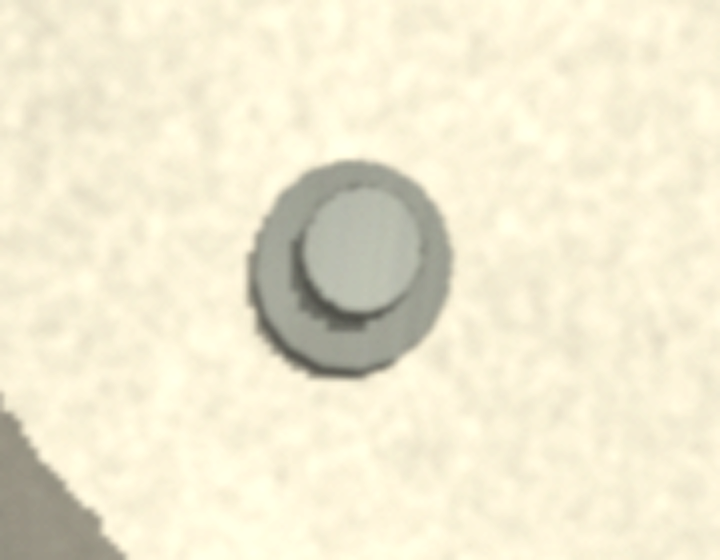

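```bash
python3 - <<'E'
from h import *
d=np.load('w8.npz');K,R,o=d['K'],d['R'],d['o']
print(ray([355.5,74.2],K,R,o,.05)*1000,ray([353.6,78.5],K,R,o,.024)*1000)
p=np.mean([ray([355.5,74.2],K,R,o,.05)[0],ray([353.6,78.5],K,R,o,.024)[0]],0)*1000
go(*p,100,90);
E
```

```text
[[378.29232184 323.46352991]] [[378.23882093 323.88551287]]
t 23.2333 shift [0.1136 0.0249 0.1497] rot [-0.0002  0.0008 -0.0034] q7 55.8 F [ 1.2 -0.8 -0.6]
```

servo_tool --translation '[[0.023,0.005,0.03],[0.046,0.01,0.06],[0.069,0.015,0.09],[0.092,0.02,0.12],[0.1136,0.0249,0.1497]]' --rot '[[0,0,0],[0,0,0],[0,0,0],[0,0,0],[0,0,0]]' --gripper '[0.045,0.045,0.045,0.045,0.045]'

```text
time_s: 23.65
ee_pos: [0.3766, 0.3242, 0.0989]
ee_rot: [[-1.0, 0.003, 0.001], [0.003, 1.0, 0.001], [-0.001, 0.001, -1.0]]
contact_force: [0.3, 0.8, -0.9]
grip_width: 0.0451
grip_force: 0.0
```

servo_tool --translation '[[0,0,0],[0,0,0],[0,0,0],[0,0,0],[0,0,0]]' --rot '[[0,0,0],[0,0,0],[0,0,0],[0,0,0],[0,0,0]]' --gripper '[0.045,0.045,0.045,0.045,0.045]'

```text
time_s: 24.07
ee_pos: [0.3789, 0.3252, 0.1013]
ee_rot: [[-1.0, 0.002, 0.003], [0.002, 1.0, 0.002], [-0.003, 0.002, -1.0]]
contact_force: [0.6, -0.3, -0.3]
grip_width: 0.0448
grip_force: 0.0
```

```bash
python3 -c "
from h import *
go(378.3,323.7,35.5,90)"
```

```text
t 24.0667 shift [ 0.0008 -0.0017  0.0658] rot [ 0.002   0.0025 -0.0023] q7 45.5 F [ 0.6 -0.3 -0.3]
```

Descend, settle, then grip (30 N) and lift.

servo_tool --translation '[[0.0005,-0.001,0.02],[0.0005,-0.001,0.04],[0.0005,-0.001,0.055],[0.0005,-0.001,0.063],[0.0005,-0.001,0.065]]' --rot '[[0,0,0],[0,0,0],[0,0,0],[0,0,0],[0,0,0]]' --gripper '[0.045,0.045,0.045,0.045,0.045]' --force 30

```text
time_s: 24.48
ee_pos: [0.3765, 0.3234, 0.034]
ee_rot: [[-1.0, 0.001, -0.001], [0.001, 1.0, -0.001], [0.001, -0.001, -1.0]]
contact_force: [0.2, -0.2, -0.7]
grip_width: 0.0452
grip_force: 0.0
```

servo_tool --translation '[[0,0,0],[0,0,0],[0,0,0],[0,0,0],[0,0,0]]' --rot '[[0,0,0],[0,0,0],[0,0,0],[0,0,0],[0,0,0]]' --gripper '[0.045,0.045,0.02,0.015,0.015]'

```text
time_s: 24.9
ee_pos: [0.3768, 0.3244, 0.0355]
ee_rot: [[-1.0, 0.0, 0.001], [0.0, 1.0, 0.001], [-0.001, 0.001, -1.0]]
contact_force: [0.8, 0.4, 0.4]
grip_width: 0.0326
grip_force: 0.0
```

servo_tool --translation '[[0,0,0],[0,0,0],[0,0,0],[0,0,0]]' --rot '[[0,0,0],[0,0,0],[0,0,0],[0,0,0]]' --gripper '[0.015,0.015,0.015,0.015]'

```text
time_s: 25.23
ee_pos: [0.3766, 0.3246, 0.0352]
ee_rot: [[-1.0, -0.0, 0.001], [-0.0, 1.0, 0.001], [-0.001, 0.001, -1.0]]
contact_force: [-0.7, 0.7, 2.0]
grip_width: 0.023
grip_force: 30.0
```

servo_tool --translation '[[0,0,-0.004],[0,0,-0.014],[0,0,-0.032],[0,0,-0.055],[0,0,-0.08]]' --rot '[[0,0,0],[0,0,0],[0,0,0],[0,0,0],[0,0,0]]' --gripper '[0.015,0.015,0.015,0.015,0.015]'

```text
time_s: 25.65
ee_pos: [0.3753, 0.3228, 0.1149]
ee_rot: [[-1.0, 0.0, -0.002], [0.0, 1.0, -0.002], [0.002, -0.002, -1.0]]
contact_force: [0.3, 0.1, -2.2]
grip_width: 0.0234
grip_force: 30.0
```

servo_tool --translation '[[-0.006,-0.012,0],[-0.02,-0.038,0],[-0.034,-0.065,0],[-0.048,-0.092,0],[-0.062,-0.12,0]]' --rot '[[0,0,0],[0,0,0],[0,0,0],[0,0,0],[0,0,0]]' --gripper '[0.015,0.015,0.015,0.015,0.015]'

```text
time_s: 26.07
ee_pos: [0.4382, 0.2025, 0.1151]
ee_rot: [[-1.0, -0.0, -0.001], [-0.0, 1.0, -0.0], [0.001, -0.0, -1.0]]
contact_force: [0.3, 1.1, -3.3]
grip_width: 0.0228
grip_force: 30.0
```

servo_tool --translation '[[-0.014,-0.028,0],[-0.029,-0.056,0],[-0.044,-0.084,0],[-0.059,-0.113,0],[-0.074,-0.142,0]]' --rot '[[0,0,0],[0,0,0],[0,0,0],[0,0,0],[0,0,0]]' --gripper '[0.015,0.015,0.015,0.015,0.015]'

```text
time_s: 26.48
ee_pos: [0.5122, 0.0603, 0.115]
ee_rot: [[-1.0, 0.0, -0.001], [0.0, 1.0, 0.0], [0.001, 0.0, -1.0]]
contact_force: [0.5, 0.0, -3.1]
grip_width: 0.0233
grip_force: 30.0
```

servo_tool --translation '[[-0.014,-0.028,0],[-0.028,-0.055,0],[-0.04,-0.079,0],[-0.048,-0.093,0],[-0.0505,-0.099,0]]' --rot '[[0,0,0],[0,0,0],[0,0,0],[0,0,0],[0,0,0]]' --gripper '[0.015,0.015,0.015,0.015,0.015]'

```text
time_s: 26.9
ee_pos: [0.5632, -0.0408, 0.1149]
ee_rot: [[-1.0, 0.005, -0.0], [0.005, 1.0, -0.002], [0.0, -0.002, -1.0]]
contact_force: [0.2, 0.2, -2.6]
grip_width: 0.023
grip_force: 30.0
```

servo_tool --translation '[[0,0,0],[0,0,0],[0,0,0],[0,0,0],[0,0,0]]' --rot '[[0,0,0],[0,0,0],[0,0,0],[0,0,0],[0,0,0]]' --gripper '[0.015,0.015,0.015,0.015,0.015]'

```text
time_s: 27.32
ee_pos: [0.5624, -0.0354, 0.1148]
ee_rot: [[-1.0, -0.002, -0.0], [-0.002, 1.0, 0.001], [0.0, 0.001, -1.0]]
contact_force: [-1.1, -0.3, -2.7]
grip_width: 0.0231
grip_force: 30.0
```

```bash
python3 - <<'E'
from h import *
go(563.2,-36.6,70,90)
V=shot("wrist");im,K,R,o,s=V;np.savez("w9.npz",im=im,K=K,R=R,o=o);print(s["ee_pos"],s["ee_rot"].round(4))
cv2.imwrite("pics/w9.png",im)
E
```

```text
t 27.3167 shift [-0.0008 -0.0012  0.0448] rot [ 0.0007 -0.0001  0.0021] q7 94.0 F [-1.1 -0.3 -2.7]
[ 0.56244652 -0.03544418  0.11483774] [[-1.0e+00 -2.1e-03 -1.0e-04]
 [-2.1e-03  1.0e+00  7.0e-04]
 [ 1.0e-04  7.0e-04 -1.0e+00]]
```

View pics/w9.png

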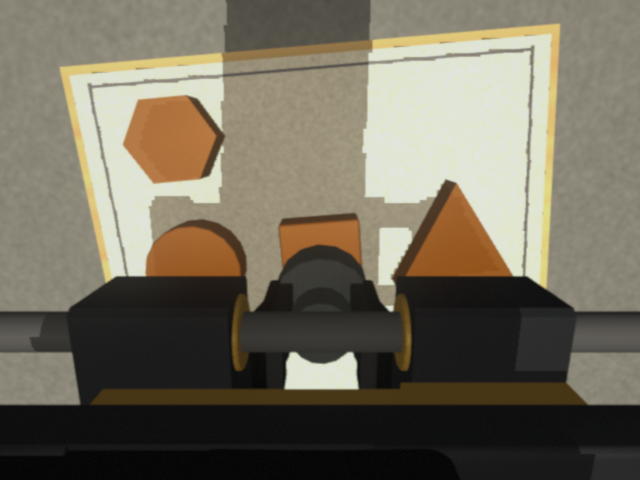

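```bash
python3 - <<'E'
from h import *
d=np.load('w9.npz');K,R,o,im=d['K'],d['R'],d['o'],d['im']
for u in(290,300,321,345): print(u,[(r,int(im[r,u,2])) for r in range(210,275,1)][::2])
for r in (232,255): print(r,[(c,int(im[r,c,2])) for c in list(range(272,290,2))+list(range(350,374,2))])
E
```

```text
290 [(210, 151), (212, 150), (214, 151), (216, 151), (218, 96), (220, 74), (222, 76), (224, 109), (226, 158), (228, 171), (230, 171), (232, 170), (234, 170), (236, 170), (238, 168), (240, 167), (242, 167), (244, 166), (246, 164), (248, 164), (250, 164), (252, 162), (254, 162), (256, 150), (258, 77), (260, 46), (262, 46), (264, 46), (266, 46), (268, 45), (270, 55), (272, 61), (274, 61)]
300 [(210, 154), (212, 156), (214, 155), (216, 137), (218, 77), (220, 75), (222, 82), (224, 133), (226, 168), (228, 169), (230, 170), (232, 170), (234, 169), (236, 169), (238, 167), (240, 166), (242, 167), (244, 164), (246, 164), (248, 155), (250, 83), (252, 47), (254, 46), (256, 46), (258, 44), (260, 46), (262, 48), (264, 57), (266, 61), (268, 63), (270, 61), (272, 62), (274, 61)]
321 [(210, 154), (212, 157), (214, 148), (216, 84), (218, 75), (220, 78), (222, 123), (224, 166), (226, 172), (228, 171), (230, 170), (232, 170), (234, 169), (236, 169), (238, 168), (240, 167), (242, 166), (244, 135), (246, 49), (248, 46), (250, 46), (252, 46), (254, 46), (256, 45), (258, 47), (260, 59), (262, 61), (264, 61)
[... 255 characters left out ...]
, 167), (244, 166), (246, 166), (248, 164), (250, 148), (252, 66), (254, 47), (256, 46), (258, 45), (260, 45), (262, 45), (264, 49), (266, 57), (268, 60), (270, 59), (272, 58), (274, 57)]
232 [(272, 154), (274, 155), (276, 154), (278, 143), (280, 155), (282, 170), (284, 169), (286, 170), (288, 170), (350, 170), (352, 171), (354, 171), (356, 170), (358, 149), (360, 134), (362, 153), (364, 154), (366, 149), (368, 151), (370, 156), (372, 157)]
255 [(272, 155), (274, 156), (276, 156), (278, 155), (280, 141), (282, 144), (284, 162), (286, 162), (288, 162), (350, 56), (352, 120), (354, 159), (356, 162), (358, 159), (360, 131), (362, 146), (364, 153), (366, 153), (368, 152), (370, 151), (372, 155)]
```

servo_tool --translation '[[-0.001,0,0.012],[-0.001,0,0.024],[-0.001,0,0.034],[-0.001,0,0.04],[-0.001,0,0.042]]' --rot '[[0,0,0],[0,0,0],[0,0,0],[0,0,0],[0,0,0]]' --gripper '[0.015,0.015,0.015,0.015,0.015]'

```text
time_s: 27.78
ee_pos: [0.5622, -0.037, 0.0704]
ee_rot: [[-1.0, 0.0, -0.004], [0.0, 1.0, -0.0], [0.004, -0.0, -1.0]]
contact_force: [-0.7, -0.3, -3.3]
grip_width: 0.0233
grip_force: 30.0
```

servo_tool --translation '[[0,0,0],[0,0,0],[0,0,0.001],[0,0,0.002],[0,0,0.002]]' --rot '[[0,0,0],[0,0,0],[0,0,0],[0,0,0],[0,0,0]]' --gripper '[0.015,0.015,0.015,0.015,0.015]'

```text
time_s: 28.2
ee_pos: [0.564, -0.037, 0.071]
ee_rot: [[-1.0, 0.0, 0.001], [0.0, 1.0, 0.0], [-0.001, 0.0, -1.0]]
contact_force: [0.4, -0.1, -3.5]
grip_width: 0.0232
grip_force: 30.0
```

servo_tool --translation '[[0,0,0.0005],[0,0,0.001],[0,0,0.001]]' --rot '[[0,0,0],[0,0,0],[0,0,0]]' --gripper '[0.015,0.015,0.015]'

```text
time_s: 28.45
ee_pos: [0.5638, -0.037, 0.0698]
ee_rot: [[-1.0, 0.0, 0.0], [0.0, 1.0, 0.0], [-0.0, 0.0, -1.0]]
contact_force: [-1.1, 0.9, -3.1]
grip_width: 0.023
grip_force: 30.0
```

servo_tool --translation '[[0,0,0.0005],[0,0,0.001],[0,0,0.001],[0,0,0.001]]' --rot '[[0,0,0],[0,0,0],[0,0,0],[0,0,0]]' --gripper '[0.015,0.015,0.015,0.015]'

```text
time_s: 28.78
ee_pos: [0.564, -0.0369, 0.0692]
ee_rot: [[-1.0, 0.0, 0.001], [0.0, 1.0, 0.0], [-0.001, 0.0, -1.0]]
contact_force: [-2.1, 1.7, 1.3]
grip_width: 0.0226
grip_force: 30.0
```

servo_tool --translation '[[0,0,0],[0,0,0],[0,0,0],[0,0,0],[0,0,0]]' --rot '[[0,0,0],[0,0,0],[0,0,0],[0,0,0],[0,0,0]]' --gripper '[0.022,0.026,0.033,0.04,0.046]'

```text
time_s: 29.2
ee_pos: [0.564, -0.0371, 0.0689]
ee_rot: [[-1.0, 0.0, 0.001], [0.0, 1.0, -0.0], [-0.001, -0.0, -1.0]]
contact_force: [-0.4, 0.3, -0.1]
grip_width: 0.0388
grip_force: 0.0
```

servo_tool --translation '[[0,0,0],[0,0,-0.005],[0,0,-0.02],[0,0,-0.05],[0,0,-0.085]]' --rot '[[0,0,0],[0,0,0],[0,0,0],[0,0,0],[0,0,0]]' --gripper '[0.046,0.046,0.046,0.046,0.046]'

```text
time_s: 29.62
ee_pos: [0.5621, -0.037, 0.153]
ee_rot: [[-1.0, 0.0, -0.004], [0.0, 1.0, -0.0], [0.004, -0.0, -1.0]]
contact_force: [-0.2, -0.1, 0.1]
grip_width: 0.0462
grip_force: 0.0
```

servo_tool --translation '[[-0.02,0,-0.03],[-0.04,0,-0.06],[-0.06,0,-0.09],[-0.08,0,-0.12],[-0.09,0,-0.135]]' --rot '[[0,0,0],[0,0,0],[0,0,0],[0,0,0],[0,0,0]]' --gripper '[0.046,0.046,0.046,0.046,0.046]'

```text
time_s: 30.03
ee_pos: [0.6567, -0.0369, 0.2934]
ee_rot: [[-1.0, -0.0, 0.007], [-0.0, 1.0, -0.0], [-0.007, -0.0, -1.0]]
contact_force: [0.1, 0.8, 1.0]
grip_width: 0.0463
grip_force: 0.0
```

servo_tool --translation '[[0,0,0],[0,0,0],[0,0,0],[0,0,0]]' --rot '[[0,0,0],[0,0,0],[0,0,0],[0,0,0]]' --gripper '[0.046,0.046,0.046,0.046]'

```text
time_s: 30.37
ee_pos: [0.6524, -0.037, 0.2871]
ee_rot: [[-1.0, 0.0, -0.003], [0.0, 1.0, 0.0], [0.003, 0.0, -1.0]]
contact_force: [0.0, -0.4, -0.5]
grip_width: 0.0461
grip_force: 0.0
```

```bash
python3 - <<'E'
from h import *
V=shot("wrist","w10.png");im,K,R,o,s=V;np.savez("w10.npz",im=im,K=K,R=R,o=o);print(s["ee_pos"])
for uv,p in tops(V,.034,300):
    r=cv2.minAreaRect(p);t=cv2.minEnclosingTriangle(p)[1][:,0]
    print(uv.round(),"rect",np.round(np.r_[r[0],r[1],r[2]],1),"circ",circ(p)[0].round(1),"tri",t.mean(0).round(1))
E
```

```text
[ 0.65237472 -0.03703514  0.28707049]
[260. 275.] rect [ 718.4 -101.1    7.5  117.     5.3] circ [ 713.4 -101.3] tri [ 718.9 -108.6]
[421. 259.] rect [702.1  42.2  16.  138.    4.8] circ [710.8  45.6] tri [701.4  51. ]
[409. 174.] rect [619.   43.9  29.   88.5   4.7] circ [619.2  43.9] tri [614.3  57.5]
[243. 122.] rect [ 572.2 -110.3   53.2   52.9   88.4] circ [ 572.1 -110.3] tri [ 572.6 -109.1]
[407. 107.] rect [550.9  38.6  55.7  63.4   4.2] circ [559.2  39. ] tri [559.3  39. ]
[231.  34.] rect [ 498.4 -117.9   49.3   41.9   35.5] circ [ 498.3 -117.8] tri [ 498.6 -118. ]
```

View pics/w10.png

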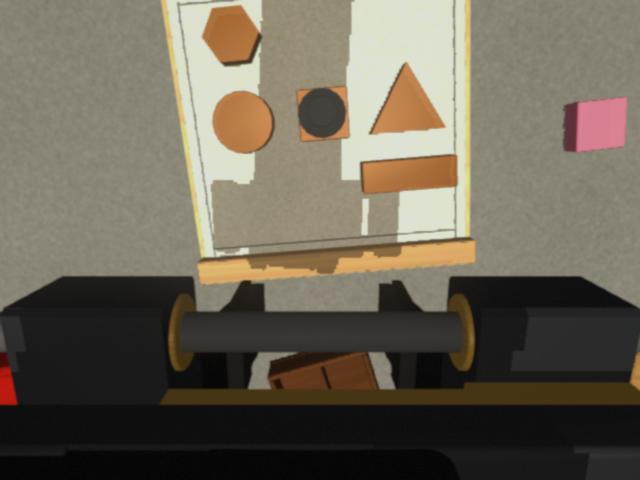

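The picture shows the weight upright in the middle of the square at pixel (322,112). The bar sits behind the triangle at (409,174) and the hexagon in front of the roundel at (231,34). The gripper is clear of everything.

```bash
python3 -c "
from rig import bot
print(bot.job_done())"
```

```text
the job is handed in; nothing more can be done
None
```

The glass layout is finished and handed in after about 30 s: square, bar and hexagon are set flat on the board within about 2 mm of target by the last wrist-camera measurements, the steel weight stands upright on the square, and I did not touch the offcut or the jar.

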